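Fit the idler roller into its hinged bearing blocks

ROBOT

A 6-joint arm with a two-finger parallel gripper is mounted at the origin on a cart in front of the work surface, level with it; the furniture and walls round the work are solid. World frame = base frame: x ahead of the robot, y to its left, z up, the work surface at z = 0. Lengths are in m, angles in rad, forces in N, time in s.
With the tool pointing down it reaches from about 0.275 to 0.825 m from the base axis. Payload 5.2 kg.
Tool frame: the origin (TCP) lies on the centre line of the jaws, within the pads' length; the fingertips stand r.tips_ahead ahead of it and the grasp point (between the pads) lies 2 mm behind it (r.tips_ahead is the distance from the TCP to the fingertips, in m); z points along the fingers, y is the direction in which the jaws open and shut (so a half turn about z gives the same grasp; the last joint's range is limited). The gripper opens to 93 mm and grips with 3 to 60 N. Pads are 15 mm wide; open, the fingers measure 128 mm over their backs; the gripper's body (75 mm by 188 mm) begins 65 mm behind the grasp point.
Start: joints at [-1.521, 0.259, 1.535, -0, 1.348, -0.203], TCP at [0.138, -0.533, 0.236] pointing down, gripper open.
Joint ranges: [-3.14, 3.14], [-0.91, 2.08], [0.19, 2.58], [-1.22, 4.36], [0.22, 2.71], [-3.12, 3.12]. Speed limits (rad/s): [2.57, 2.57, 3.14, 3.14, 3.14, 3.14].

INTERFACE

Orientations are given as a unit quaternion [x, y, z, w].
In Python, from workcell import monitor, imaging, job, r gives the robot as it stands. The module is installed in compiled form; this text tells all that it offers.
- The arm moves only by the tool play_rows, never from a script. Its arguments are lists of equal length, an entry for each row: "claw": the opening, from 0 (shut) to 1 (fully open); "dp": the shift along the tool's x, y, z in cm, a list of three; "spin": the turn about the tool's z in rad. In form: {"claw": [claw, ...], "dp": [[tx, ty, tz], ...], "spin": [spin, ...]}. A call has 1 to 20 rows; each row shifts and turns the commanded pose from where the row before left it, along the tool's axes as they then stand; what a row does not reach is not made up. A row lasts 1/12 s, in which the tool goes at most 41.7 mm and 7.16 degrees, less where a joint would pass 70% of its speed; a pose out of reach is approached as far as the arm can. A call is refused whole if a number of a shift passes 4.17 or a number of a turn 0.125, either way. A call with a gripper value outside its range is refused whole. The fingers move at their own pace and stop on an object; "force" is the grip in N (left out, the last holds). Time passes only in rows, so rows that do not move let the fingers close. It gives the time, the measured TCP pose, the force and the opening at its end, in the units of the state.
- monitor.state(): the state, without advancing time (a new reading comes with each control period).
- imaging.read_camera(name): name is "scene" or "side" or "wrist"; returns a dict with "image" (400x640x3 uint8, red, green, blue), "z_map" (400x640 float32, m along the optical axis (not along the pixel's ray), 0 where there is no reading), "K" (3x3 intrinsics, pixels), "R" (3x3) and "t" (3): a world point X has camera coordinates R X + t; the wrist camera has in their place "mount" (4x4, takes a point from camera to tool coordinates, whose origin is the TCP and whose axes are the flange's). Camera axes: x right, y down, z forward; pixel columns grow to the right and rows downward; lengths in m; the calibration is good to about 2 mm. A picture is of the moment at which its call begins: read the wrist's pose just before it.
- job.job_done(): hands the job in, once; it reports no verdict.
The state is a dict: "t": time; "q": joint angles; "dq": joint speeds; "tau": joint torques, N m; "eef_pos": TCP position; "tcp_rot": TCP orientation; "wrist_force": force on the tool from outside, world axes, zero at the start; "wrist_torque": the same for the moment, N m; "gripper_width": finger opening in m.
Only numpy, scipy, OpenCV 4.12 (cv2) and the standard library are available. Lean on these libraries where they do the work, as an engineer would, in place of code of your own. Each camera call takes 0.05 s, during which the arm holds its last target.

TASK

Lay the loose idler roller into the two open bearing blocks of the cradle, so that its shaft ends rest in both half-round seats with the barrel between the blocks. Then swing both hinged caps over the shaft and press each one down until its spring catch snaps over the lip and holds it fully shut.

Things in the scene. Friction and masses are not known exactly. Their poses are not given: they have to be found in the camera images.
- roller_center (a point): Centre of the loose idler roller: plain aluminium barrel, 40 mm diameter, 100 mm long, ends alike; y axis along its 12 mm steel shaft, which sticks out 32 mm at each end with a thin 17 mm retaining ring 28 mm from the barrel. 0.2 to 0.45 kg. Starts lying on the bench, centre 20 mm up. Grasp it across the barrel. A 210 mm high vice with a bracket stands right of it.
- cradle: Dark steel plate, 10 mm thick, x -54 to 46, y -85 to 85 mm, fixed to the bench, with two aluminium bearing blocks. Origin on the bench midway between the blocks; y along the shaft, z up, hinges at +x, catches at -x. Blocks: y 52 to 74 (left) and -52 to -74 mm (right), 38 mm high over the bench. Each has a seat open upwards at x = 0: 14 mm wide, flared to 21 mm at the mouth.
- seat (a point): Midpoint between the two seats on the line of the seated shaft, 36 mm above the bench over the cradle's origin, axes as the cradle's. The centre of the properly laid roller is here, shaft along this y axis, either way round; the barrel then has 2 mm of play to each block.
- cap_left (a joint): Angle (rad) of the left (+y) block's hinged cap: 0 shut, 1.57 upright, 2.0 leaning back; starts at 1.35 to 1.85. Hinge axis along the cradle's y at x = 34, z = 42 mm of its frame. Friction holds it at the start; once lowered, a light spring lifts it unless caught. Caught it reads under 0.03. It meets the catch at about 0.13, needs about 10 N on the ribs (15 to 20 is safe), and clicks at 0.02.
- cap_right (a joint): The same for the right (-y) block's cap, set independently.
- cap_left_pad (a point): Middle of the ribbed thumb grip on the left cap's outer face, 56 mm from the hinge along the cap, 10 mm off the hinge plane. z axis: outward normal of that face (up when shut, backwards to +x when upright); x axis: along the cap to the hinge. The cap is 22 mm wide; the flat face runs from 9 mm before to 45 mm behind this point. Shut, it is at x = -22, y = 63, z = 52 mm of the cradle.
- cap_right_pad (a point): The same point on the right cap; shut, it is at y = -63 mm.
- catch_left (a joint): Spring catch before the left block, an upright 14 mm wide steel strip with a wedge nose, at x = -39 to -52 mm of the cradle, up to 53 mm over the bench. Angle (rad) it is pushed outwards: 0 at rest. It yields by about 0.08 as the 7 mm lip on the cap's end passes, then springs back to 0 over the lip.
- catch_right (a joint): The same for the right block.

How it is judged:
On the way, in this order (a step that is already met when the one before it is completed fails the run):
1. the roller lies in both seats and is let go, with both caps still open (distance between roller_center and seat below 0.005 m and angle between the y axis of roller_center and the y axis of seat, either way round below 0.04 rad and contact force between the fingers and roller below 0.1 N and value of joint each of cap_left, cap_right above 0.3 rad), for 0.2 s.
2. one cap is caught shut over the seated shaft (distance between roller_center and seat below 0.005 m and ((value of joint cap_left below 0.035 rad and value of joint catch_left below 0.02 rad) or (value of joint cap_right below 0.035 rad and value of joint catch_right below 0.02 rad))), for 0.2 s.
At the end, for the whole second after the job is handed in: The roller's centre is within 5 mm of the seat point with its shaft parallel to the seats within 0.04 rad; both caps read under 0.035 rad and stay so by themselves, both catches are back at rest (under 0.02 rad) over the lips (distance between roller_center and seat below 0.005 m and angle between the y axis of roller_center and the y axis of seat, either way round below 0.04 rad and value of joint each of cap_left, cap_right below 0.035 rad and value of joint each of catch_left, catch_right below 0.02 rad); the robot touches nothing.
It also fails if it takes over 64 s, if anything falls off the work surface, if the arm or the gripper's body presses on something with over 40 N, if the wrist force passes 120 N, or if a joint passes its speed limit or range.

## Working session

There is one attempt and no reset: what is moved stays moved. The work goes in short steps, Python scripts to look and compute and a tool call to move; the robot and the scene stay as the last step left them, time stands still between calls to the robot, and variables do not carry over. Pictures are saved under pics/ and viewed, and the job is handed in when it is done.

Besides the shell and the picture viewer there is one more tool, called after "Request:" as name(argument=value, ...), one argument or row to a line, values as JSON. play_rows: Moves the arm, as the interface text tells. Its arguments: {"type":"object","properties":{"claw":{"type":"array","items":{"type":"number"}},"dp":{"type":"array","items":{"type":"array","items":{"type":"number"}}},"spin":{"type":"array","items":{"type":"number"}},"force":{"type":"number"}},"required":["claw","dp","spin"]}

```bash
mkdir -p pics; cat > h.py <<'E'
import numpy as np, cv2
from workcell import monitor, imaging, job, r
from scipy.spatial.transform import Rotation as Rn
def cam(n,save=None):
    s=monitor.state(); d=imaging.read_camera(n)
    if n=='wrist':
        T=np.eye(4);T[:3,:3]=Rn.from_quat(s['tcp_rot']).as_matrix();T[:3,3]=s['eef_pos']
        M=T@d['mount']; d['R']=M[:3,:3].T; d['t']=-d['R']@M[:3,3]
    if save: cv2.imwrite('pics/'+save,d['image'][:,:,::-1]); np.savez('pics/'+save+'.npz',**d)
    return d
def w(d,u,v,z=None,Z=None):
    ray=np.linalg.inv(d['K'])@[u,v,1]
    if Z is not None:
        c=-d['R'].T@d['t']; dr=d['R'].T@ray; return c+dr*(Z-c[2])/dr[2]
    if z is None: z=d['z_map'][int(v),int(u)]
    return d['R'].T@(ray*z-d['t'])
def cloud(d):
    H,W=d['z_map'].shape;u,v=np.meshgrid(np.arange(W),np.arange(H))
    p=np.stack([u,v,np.ones_like(u)],-1)@np.linalg.inv(d['K']).T*d['z_map'][...,None]
    return (p-d['t'])@d['R']
def proj(d,X):
    c=d['R']@np.asarray(X)+d['t'];p=d['K']@c;return p[:2]/p[2]
E
python3 - <<'E'
from h import *
for n in ['scene','side','wrist']: cam(n,n+'0.png')
s=monitor.state();print(s,r.tips_ahead)
E
```

```text
{'t': 0.15, 'q': array([-1.52077275e+00,  2.59174241e-01,  1.53580245e+00, -1.87469706e-05,
        1.34799518e+00, -2.02762455e-01]), 'dq': array([ 6.32637660e-04, -2.50722760e-04, -3.71439788e-03,  1.95134680e-05,
        4.90956322e-04,  2.12925511e-03]), 'tau': array([ 2.74667087e-03, -4.37642848e+01, -2.84232652e+01,  7.20386091e-02,
        3.78975493e-02, -9.41021699e-05]), 'eef_pos': array([ 0.1375732 , -0.53212108,  0.23502113]), 'tcp_rot': array([ 9.92022533e-01,  1.26058792e-01,  4.35001317e-05, -6.88296097e-04]), 'wrist_force': array([ 0.12613653, -0.34560093,  0.30290471]), 'wrist_torque': array([ 0.00667472, -0.05658807, -0.02012161]), 'gripper_width': 0.09307775776207919} 0.017
```

View pics/scene0.png

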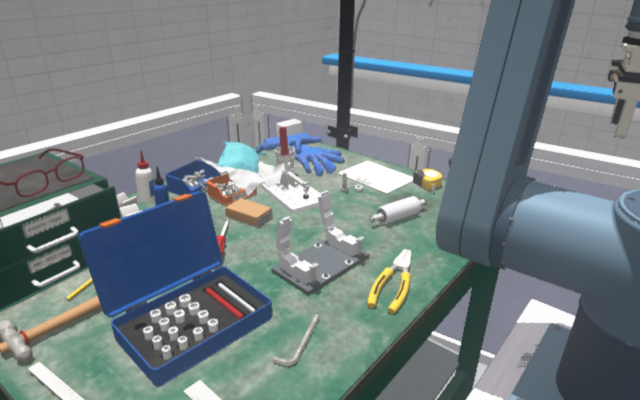

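View pics/side0.png

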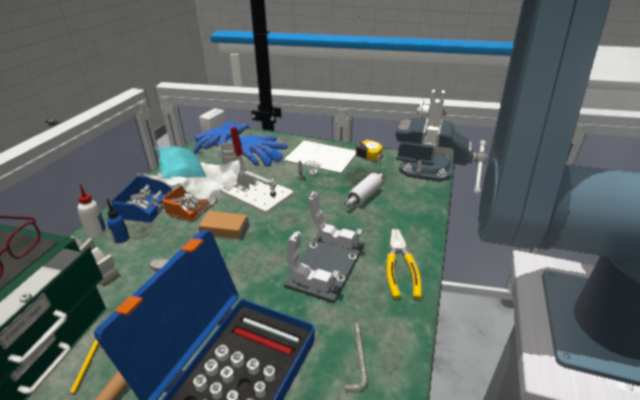

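View pics/wrist0.png

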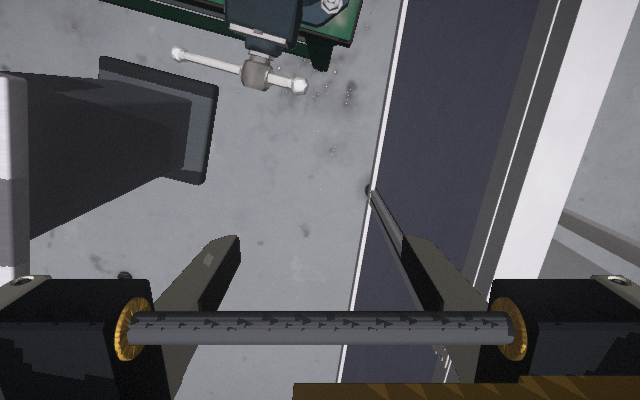

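The scene view shows the cradle at about (320,255), the roller at (400,210), and the toolbox and pliers nearby. The side view shows the vice at (430,140), behind the roller. Next I'll enlarge the crops.

```bash
python3 - <<'E'
from h import *
for n,(u0,v0) in {'scene':(260,170),'side':(270,160)}.items():
    d=dict(np.load(f'pics/{n}0.png.npz'));im=d['image'][v0:v0+130,u0:u0+180,::-1]
    cv2.imwrite(f'pics/{n}0c.png',cv2.resize(im,None,fx=4.4,fy=4.4,interpolation=cv2.INTER_CUBIC))
    print(n,-d['R'].T@d['t'],d['K'][0,0]); print(d['R'])
d=dict(np.load('pics/scene0.png.npz'));P=cloud(d)
for u,v in [(400,210),(380,218),(420,204),(320,265),(285,235),(325,205),(400,280),(246,212),(290,190),(345,185)]:print(u,v,P[v,u].round(3))
d=dict(np.load('pics/side0.png.npz'));P=cloud(d)
print('side')
for u,v in [(365,190),(330,265),(295,245),(315,205),(430,165),(437,100),(404,270),(450,140),(480,150)]:print(u,v,P[v,u].round(3))
E
```

```text
scene [0.02568527 0.59385686 0.53373791] 473.58797049043426
[[-0.78141473 -0.62379512  0.01645197]
 [-0.29980659  0.35217768 -0.88661541]
 [ 0.54727235 -0.69774675 -0.46221471]]
side [0.32818152 0.55970217 0.56168862] 408.06021296658855
[[-0.95186107 -0.30652802 -0.00103167]
 [-0.1747829   0.54551187 -0.81967539]
 [ 0.25181627 -0.78003678 -0.57282737]]
400 210 [ 0.47 -0.24  0.03]
380 218 [ 0.494 -0.196  0.019]
420 204 [ 0.451 -0.297  0.029]
320 265 [0.492 0.015 0.009]
285 235 [0.536 0.063 0.081]
325 205 [ 0.542 -0.061  0.09 ]
400 280 [ 0.355 -0.052  0.001]
246 212 [ 0.734 -0.021  0.023]
290 190 [ 0.751 -0.184  0.011]
345 185 [ 0.659 -0.289  0.015]
side
365 190 [ 0.476 -0.229  0.034]
330 265 [0.489 0.01  0.009]
295 245 [0.533 0.073 0.101]
315 205 [ 0.541 -0.057  0.095]
430 165 [ 0.343 -0.406  0.028]
437 100 [ 0.361 -0.739  0.079]
404 270 [ 0.352 -0.032 -0.002]
450 140 [ 0.306 -0.398  0.109]
480 150 [ 0.226 -0.462  0.062]
```

```bash
echo
```

```text
(no output)
```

View pics/scene0c.png

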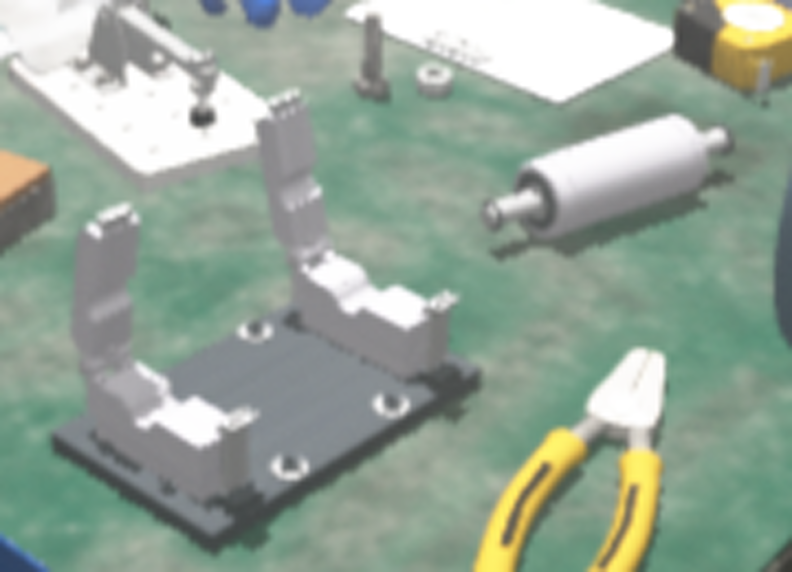

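View pics/side0c.png

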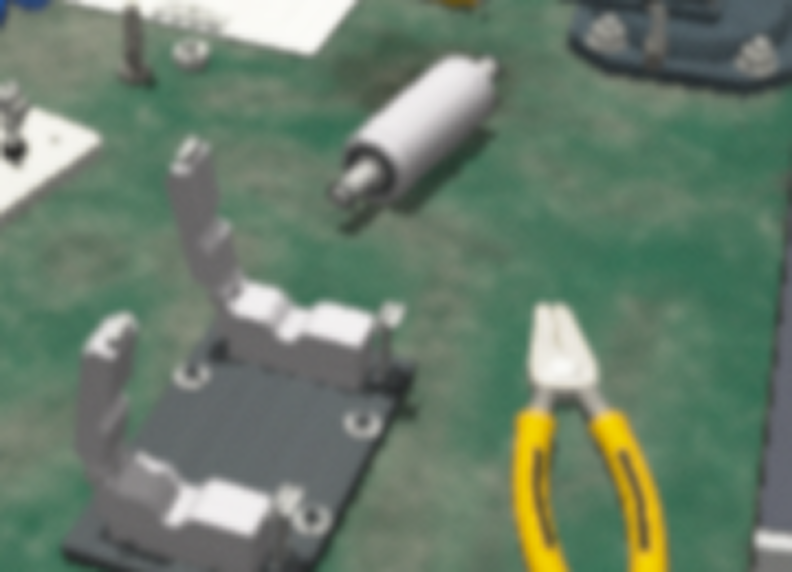

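```bash
cat >> h.py <<'E'
def go(target,yaw=None):
    "tool x yaw; print needed shift in tool cm (before spin) and spin"
    s=monitor.state();R=Rn.from_quat(s['tcp_rot']).as_matrix()
    y=np.arctan2(R[1,0],R[0,0])
    print('pos',s['eef_pos'].round(4),'yaw',round(y,4),'F',s['wrist_force'].round(1),'w',round(s['gripper_width'],4),'t',s['t'],'dp cm',(R.T@(np.asarray(target)-s['eef_pos'])*100).round(2), 'spin',None if yaw is None else round(-(yaw-y),4))
E
python3 - <<'E'
from h import *
d=dict(np.load('pics/wrist0.png.npz'));print(d['mount'].round(3),d['K'])
go([.40,-.14,.37],1.1)
# vice from side/scene clouds
for n in ['side','scene']:
    d=dict(np.load(f'pics/{n}0.png.npz'));P=cloud(d).reshape(-1,3)
    m=(P[:,0]>.2)&(P[:,0]<.5)&(P[:,1]<-.3)&(P[:,1]>-.55)&(P[:,2]>.04)&(P[:,2]<.5)
    Q=P[m]
    if len(Q):print(n,len(Q),Q.min(0),Q.max(0),Q[Q[:,2]>.12].min(0),Q[Q[:,2]>.12].max(0))
E
```

```text
[[-0.    -0.955 -0.298  0.083]
 [ 1.    -0.    -0.    -0.   ]
 [ 0.    -0.298  0.955 -0.149]
 [ 0.     0.     0.     1.   ]] [[318.3946985    0.         320.44392811]
 [  0.         318.3946985  196.41972026]
 [  0.           0.           1.        ]]
pos [ 0.1376 -0.5321  0.235 ] yaw 0.2528 F [ 0.1 -0.3  0.3] w 0.0931 t 0.15 dp cm [ 35.22 -31.42 -13.45] spin -0.8472
side 3377 [ 0.20961238 -0.49473851  0.04009924] [ 0.44113612 -0.35373339  0.2119836 ] [ 0.31241846 -0.48815729  0.12001455] [ 0.4029185  -0.39703341  0.2119836 ]Traceback (most recent call last):
  File "<stdin>", line 9, in <module>
    return umr_minimum(a, axis, None, out, keepdims, initial, where)
ValueError: zero-size array to reduction operation minimum which has no identity
```

Request:
play_rows(
  claw=[1, 1, 1, 1, 1, 1, 1, 1],
  dp=[
    [0, 0, -1.5],
    [0, 0, -1.5],
    [0, 0, -1.5],
    [0, 0, -1.5],
    [0, 0, -1.5],
    [0, 0, -1.5],
    [0, 0, -1],
    [0, 0, 0],
  ],
  spin=[-0.115, -0.115, -0.115, -0.115, -0.115, -0.115, -0.115, -0.115],
)

```text
t: 0.82
eef_pos: [0.1377, -0.5333, 0.338]
tcp_rot: [0.831, 0.556, -0.001, 0.002]
wrist_force: [1.0, 0.2, -0.4]
gripper_width: 0.0933
```

```bash
python3 - <<'E'
from h import *
go([.44,-.316,.33],1.17)
E
```

```text
pos [ 0.1377 -0.5333  0.338 ] yaw 1.1785 F [ 1.   0.2 -0.4] w 0.0933 t 0.8167 dp cm [31.64 19.63  0.72] spin 0.0085
```

Request:
play_rows(
  claw=[1, 1, 1, 1, 1, 1, 1, 1, 1, 1, 1, 1, 1, 1],
  dp=[
    [2.6, 1.6, 0],
    [2.6, 1.6, 0],
    [2.6, 1.6, 0],
    [2.6, 1.6, 0],
    [2.6, 1.6, 0],
    [2.6, 1.6, 0],
    [2.6, 1.6, 0],
    [2.6, 1.6, 0],
    [2.6, 1.6, 0],
    [2.6, 1.6, 0],
    [2.6, 1.6, 0],
    [2.6, 1.6, 0],
    [0, 0, 0],
    [0, 0, 0],
  ],
  spin=[0, 0, 0, 0, 0, 0, 0, 0, 0, 0, 0, 0, 0, 0],
)

```text
t: 1.98
eef_pos: [0.4364, -0.3182, 0.3352]
tcp_rot: [0.832, 0.555, -0.0, -0.0]
wrist_force: [-0.7, 0.5, -0.8]
gripper_width: 0.093
```

```bash
python3 - <<'E'
from h import *
cam('wrist','wrist1.png')
go([.475,-.24,.25],1.17)
E
```

```text
pos [ 0.4356 -0.319   0.3353] yaw 1.1744 F [-0.7 -0.8 -0. ] w 0.0928 t 2.0333 dp cm [8.81 0.6  8.53] spin 0.0044
```

View pics/wrist1.png

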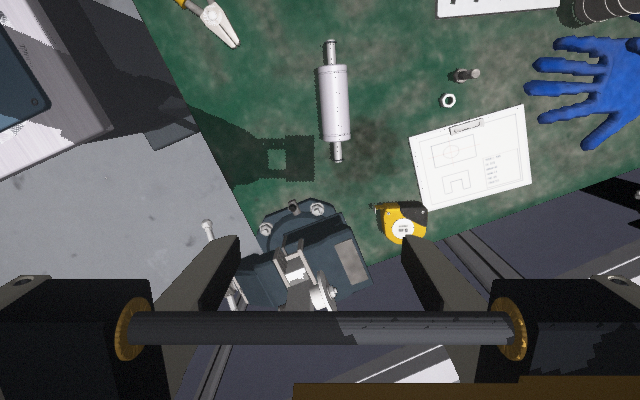

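The wrist view shows the roller barrel from (332,66) to (336,141), with shaft ends at (331,40) and (338,162). The vice is below it at (300,260).

```bash
cat > roll.py <<'E'
from h import *
def fit(d,box,zlo,zhi):
    P=cloud(d);u0,v0,u1,v1=box;Q=P[v0:v1,u0:u1].reshape(-1,3);Q=Q[(Q[:,2]>zlo)&(Q[:,2]<zhi)]
    return Q
E
python3 - <<'E'
from roll import *
d=dict(np.load('pics/wrist1.png.npz'))
Q=fit(d,(300,60,370,150),.028,.06);print(len(Q),Q.max(0))
top=Q[Q[:,2]>.034]
(vx,vy,x0,y0)=cv2.fitLine(top[:,:2].astype(np.float32),cv2.DIST_HUBER,0,.01,.01).ravel()
a=np.array([vx,vy])*np.sign(vy);s=(Q[:,:2]@a);print('axis yaw',np.arctan2(a[1],a[0]),'along',s.min(),s.max())
c=np.array([x0,y0]);c=c+a*((s.min()+s.max())/2-c@a);print('centre cloud',c)
e1=w(d,331.5,40,Z=.02);e2=w(d,338,162,Z=.02);b1=w(d,332,66,Z=.03);b2=w(d,336,141,Z=.03)
print(e1,e2,(e1+e2)/2,np.arctan2(*(e1-e2)[1::-1]),np.linalg.norm(e1-e2),b1,b2)
im=d['image'][20:180,250:420,::-1];cv2.imwrite('pics/w1c.png',cv2.resize(im,None,fx=3.7,fy=3.7,interpolation=cv2.INTER_CUBIC))
E
```

```text
2022 [ 0.51349903 -0.20411414  0.04276618]
axis yaw 1.2572659 along -0.1459233783523221 -0.04478405982969542
centre cloud [ 0.48215761 -0.25656779]
[ 0.50932723 -0.17979104  0.02      ] [ 0.45676477 -0.33522247  0.02      ] [ 0.483046   -0.25750676  0.02      ] 1.2446978254819223 0.1640784648408453 [ 0.49731724 -0.21036573  0.03      ] [ 0.46554711 -0.30407614  0.03      ]
```

View pics/w1c.png

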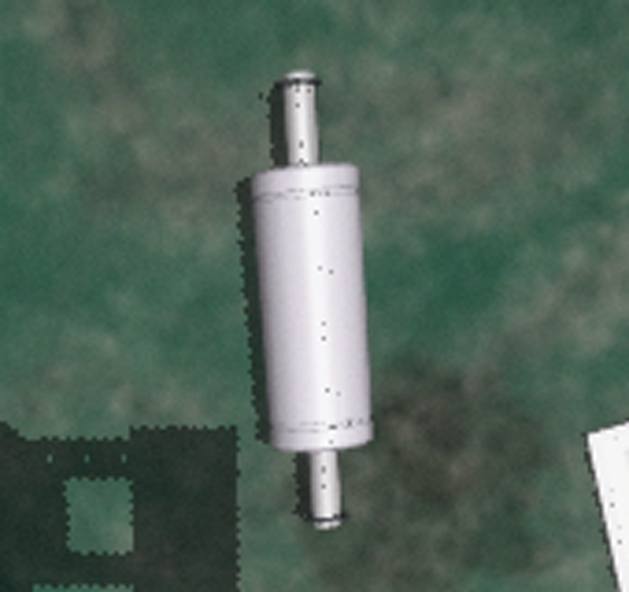

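```bash
python3 - <<'E'
from h import *
go([.4826,-.257,.021],1.25)
E
```

```text
pos [ 0.4356 -0.319   0.3353] yaw 1.1744 F [-0.7 -0.8 -0. ] w 0.0928 t 2.0333 dp cm [ 7.54  1.98 31.42] spin -0.0756
```

Request:
play_rows(
  claw=[1, 1, 1, 1, 1, 1, 1, 1, 1, 1, 1, 1],
  dp=[
    [2.51, 0.66, 2],
    [2.51, 0.66, 3],
    [2.52, 0.66, 3],
    [0, 0, 3],
    [0, 0, 3],
    [0, 0, 3],
    [0, 0, 3],
    [0, 0, 2.4],
    [0, 0, 0],
    [0, 0, 0],
    [0, 0, 0],
    [0, 0, 0],
  ],
  spin=[0, 0, 0, -0.0756, 0, 0, 0, 0, 0, 0, 0, 0],
)

```text
t: 3.03
eef_pos: [0.4838, -0.2589, 0.1137]
tcp_rot: [0.812, 0.584, 0.0, 0.002]
wrist_force: [0.2, -0.2, -0.4]
gripper_width: 0.0931
```

```bash
python3 - <<'E'
from h import *
go([.4826,-.257,.021],1.25)
d=cam('wrist','wrist2.png')
E
```

```text
pos [ 0.4838 -0.2589  0.1137] yaw 1.2477 F [ 0.2 -0.2 -0.4] w 0.0931 t 3.0333 dp cm [ 0.16 -0.21  9.27] spin -0.0023
```

View pics/wrist2.png

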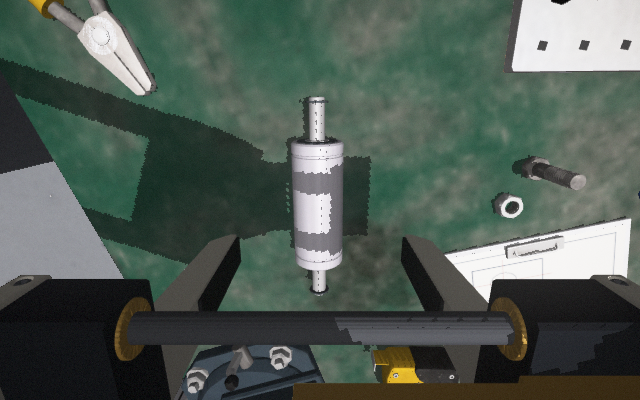

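The roller runs from (316,98) to (318,293), centred between the jaws and parallel to the pads. I'll go down and grip.

Request:
play_rows(
  claw=[1, 1, 1, 1, 1, 1, 0.3, 0.3, 0.3, 0.3, 0.3, 0.3, 0.3, 0.3, 0.3, 0.3],
  dp=[
    [0.1, -0.1, 2.5],
    [0.05, 0, 2.5],
    [0, 0, 2.5],
    [0, 0, 1.8],
    [0, 0, 0],
    [0, 0, 0],
    [0, 0, 0],
    [0, 0, 0],
    [0, 0, 0],
    [0, 0, 0],
    [0, 0, 0],
    [0, 0, 0],
    [0, 0, 0],
    [0, 0, 0],
    [0, 0, 0],
    [0, 0, 0],
  ],
  spin=[0, 0, 0, 0, 0, 0, 0, 0, 0, 0, 0, 0, 0, 0, 0, 0],
  force=30,
)

```text
t: 4.42
eef_pos: [0.4825, -0.2558, 0.0186]
tcp_rot: [0.811, 0.584, 0.0, 0.0]
wrist_force: [1.1, -0.8, -0.4]
gripper_width: 0.0395
```

```bash
python3 - <<'E'
from h import *
go([.385,-.10,.30],1.571)
E
```

```text
pos [ 0.4825 -0.2558  0.0186] yaw 1.2483 F [ 1.1 -0.8 -0.4] w 0.0395 t 4.4167 dp cm [ 11.69 -14.19 -28.14] spin -0.3227
```

Request:
play_rows(
  claw=[0.3, 0.3, 0.3, 0.3, 0.3, 0.3, 0.3, 0.3, 0.3, 0.3, 0.3, 0.3, 0.3, 0.3, 0.3, 0.3, 0.3],
  dp=[
    [0, 0, -1],
    [0, 0, -2],
    [0, 0, -2.5],
    [0, 0, -2.5],
    [0, 0, -2.5],
    [2, -2.4, -2.5],
    [2, -2.4, -2.5],
    [2, -2.4, -2.5],
    [2, -2.4, -2.5],
    [2, -2.4, -2.5],
    [1.7, -2.2, -2.5],
    [0, 0, -2.5],
    [0, 0, 0],
    [0, 0, 0],
    [0, 0, 0],
    [0, 0, 0],
    [0, 0, 0],
  ],
  spin=[0, 0, 0, 0, 0, 0, 0, 0, 0, 0, 0, -0.108, -0.108, -0.107, 0, 0, 0],
)

```text
t: 5.83
eef_pos: [0.3845, -0.0996, 0.2984]
tcp_rot: [0.708, 0.706, -0.0, -0.0]
wrist_force: [-0.1, -1.1, -3.4]
gripper_width: 0.0393
```

```bash
python3 - <<'E'
from h import *
go([.385,-.1,.3],1.571)
d=cam('wrist','wrist3.png')
E
```

```text
pos [ 0.3845 -0.0996  0.2984] yaw 1.5683 F [-0.1 -1.1 -3.4] w 0.0393 t 5.8333 dp cm [-0.04  0.05 -0.16] spin -0.0027
```

View pics/wrist3.png

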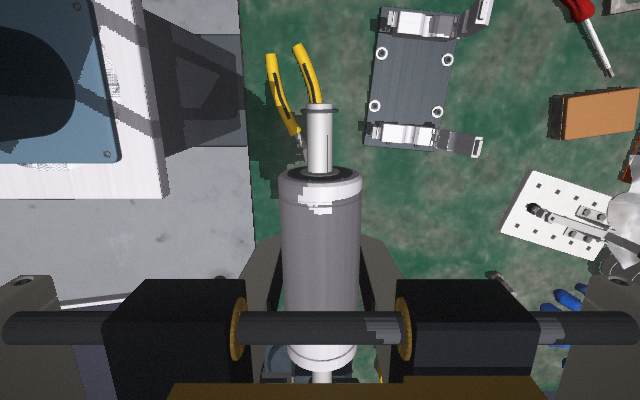

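The held roller is at columns 280–360. The cradle is fully visible, from (375,8) to (455,150), with both caps leaning towards +x. I'll enlarge it.

```bash
python3 - <<'E'
from h import *
d=dict(np.load('pics/wrist3.png.npz'))
im=d['image'][0:160,355:500,::-1];cv2.imwrite('pics/w3c.png',cv2.resize(im,(725,800)[:2],interpolation=cv2.INTER_CUBIC)[:600])
cv2.imwrite('pics/w3d.png',cv2.resize(d['image'][95:160,355:500,::-1],None,fx=5.5,fy=5.5,interpolation=cv2.INTER_CUBIC))
cv2.imwrite('pics/w3e.png',cv2.resize(d['image'][0:65,355:500,::-1],None,fx=5.5,fy=5.5,interpolation=cv2.INTER_CUBIC))
E
```

```text
(no output)
```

View pics/w3d.png

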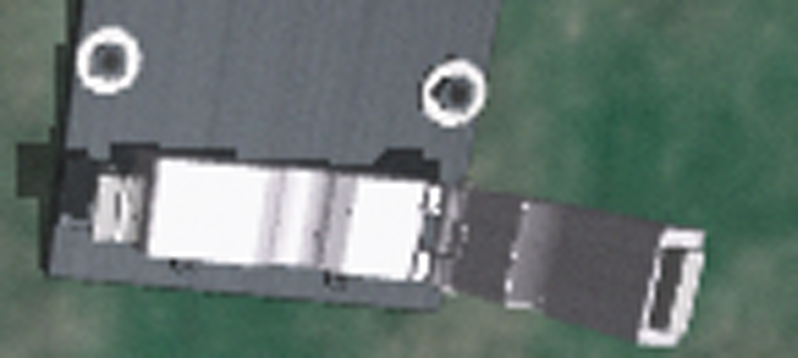

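View pics/w3e.png

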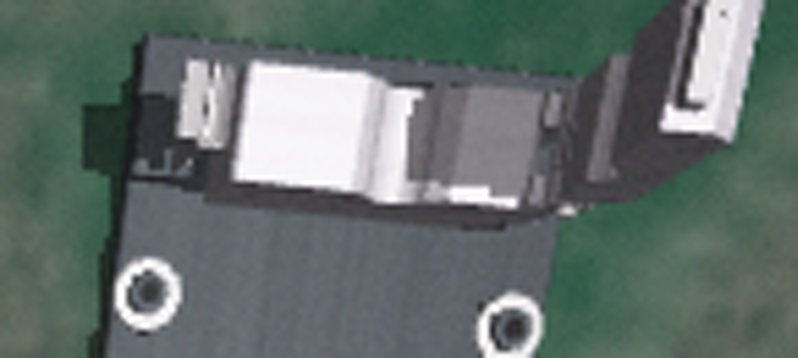

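```bash
cat > crad.py <<'E'
from h import *
d=dict(np.load('pics/wrist3.png.npz'))
f=5.5
D=lambda u,v:(355+u/f-.4,95+v/f-.4)
E_=lambda u,v:(355+u/f-.4,v/f-.4)
pts={(-54,-85,10):D(50,272),(46,-85,10):D(440,308),(-54,85,10):E_(146,38),(46,85,10):E_(574,75)}
src=[];dst=[]
for k,p in pts.items():
    X=w(d,*p,Z=k[2]/1000);src.append(k[:2]);dst.append(X[:2]*1000);print(k,X.round(4))
def rigid(s,t):
    s=np.array(s,float);t=np.array(t,float);a=s-s.mean(0);b=t-t.mean(0)
    th=np.arctan2((a[:,0]*b[:,1]-a[:,1]*b[:,0]).sum(),(a*b).sum())
    R=np.array([[np.cos(th),-np.sin(th)],[np.sin(th),np.cos(th)]]);o=t.mean(0)-R@s.mean(0)
    return th,o,(s@R.T+o-t)
th,o,res=rigid(src,dst);print('plate',th,o,res.round(1))
# blocks y edges
for n,p in {'R y-52 l':D(158,157),'R y-52 r':D(428,180),'R y-74 l':D(148,258),'R y-74 r':D(418,278),'L y74 l':E_(250,62),'L y74 m':E_(370,72),'L y52 l':E_(232,182),'L y52 m':E_(365,193),'Rseat l':D(268,215),'Rseat r':D(346,222),'Lseat l':E_(374,130),'Lseat r':E_(430,135)}.items():
    X=w(d,*p,Z=.038)[:2]*1000
    c,s=np.cos(th),np.sin(th);q=np.array([[c,s],[-s,c]])@(X-o);print(n,q.round(1))
P=cloud(d)
for nm,(a,b) in {'R':((355,95),(500,160)),'L':((355,0),(500,65))}.items():
    Q=P[a[1]:b[1],a[0]:b[0]].reshape(-1,3)*1000
    q=np.c_[(Q[:,:2]-o)@np.array([[c,-s],[s,c]]),Q[:,2]]
    m=(q[:,2]>34)&(q[:,2]<43)&(q[:,0]<32)&(q[:,0]>-38)
    print(nm,'z med',np.median(q[m,2]),'y',np.percentile(q[m,1],[1,99]),'x',np.percentile(q[m,0],[1,99]))
    mm=abs(abs(q[:,1])-63)<8
    for x in range(-36,32,2):
        k=mm&(abs(q[:,0]-x)<1)
        if k.sum():print((x,round(float(np.median(q[k,2])),1)),end=' ')
    print()
E
python3 crad.py
```

```text
(-54, -85, 10) [ 0.4433 -0.0773  0.01  ]
(46, -85, 10) [ 0.5413 -0.0866  0.01  ]
(-54, 85, 10) [0.4583 0.0889 0.01  ]
(46, 85, 10) [0.5536 0.0813 0.01  ]
plate -0.08257693130224687 [503.09801373   1.2404394 ] [[-1.1 -1.7]
 [ 0.6 -0.7]
 [-2.   1.5]
 [ 2.4  0.8]]
R y-52 l [-35.7 -51.7]
R y-52 r [ 26.7 -51.8]
R y-74 l [-34.8 -74.6]
R y-74 r [ 28.5 -74.2]
L y74 l [-34.   73.9]
L y74 m [-8.9 74.1]
L y52 l [-34.3  51.4]
L y52 m [-6.  51.5]
Rseat l [ -8.6 -62.6]
Rseat r [  9.6 -62.8]
Lseat l [-6.2 63.5]
Lseat r [ 5.7 63.5]
R z med 37.73495187385832 y [-73.99174863 -52.38853614] x [-35.6831815   29.64378171]
(-36, 33.7) (-34, 37.7) (-32, 37.7) (-30, 38.2) (-28, 37.4) (-26, 37.6) (-24, 37.9) (-22, 37.9) (-20, 37.9) (-18, 37.9) (-16, 38.1) (-14, 37.9) (-12, 38.1) (-10, 38.0) (-8, 36.1) (-6, 34.1) (-4, 31.6) (-2, 30.1) (0, 29.9) (2, 30.2) (4, 31.2) (6, 33.2) (8, 35.1) (10, 37.3) (12, 38.2) (14, 38.1) (16, 37.6) (18, 37.8) (20, 37.7) (22, 38.1) (24, 37.6) (26, 38.2) (28, 39.6) (30, 43.3) 
L z med 37.69155560894424 y [51.47546101 73.49903175] x [-34.1545417   30.94052721]
(-36, 9.6) (-34, 32.3) (-32, 37.8) (-30, 37.6) (-28, 37.9) (-26, 37.6) (-24, 38.2) (-22, 37.9) (-20, 37.8) (-18, 37.5) (-16, 38.0) (-14, 37.9) (-12, 37.8) (-10, 37.9) (-8, 36.8) (-6, 34.9) (-4, 32.9) (-2, 30.8) (0, 29.7) (2, 30.0) (4, 30.8) (6, 32.3) (8, 34.5) (10, 35.8) (12, 37.3) (14, 37.7) (16, 37.7) (18, 37.9) (20, 38.0) (22, 38.1) (24, 109.7) (26, 92.0) (28, 66.8) (30, 61.1)
```

```bash
cat > rol2.py <<'E'
from h import *
import sys
d=dict(np.load('pics/'+sys.argv[1]))
u,v=np.meshgrid(np.arange(640),np.arange(400))
z=d['z_map'];p=np.stack([u,v,np.ones_like(u)],-1)@np.linalg.inv(d['K']).T*z[...,None]
T=p@d['mount'][:3,:3].T+d['mount'][:3,3]; T*=1000  # tool frame mm
m=(z>0)&(z<.25)&(u>270)&(u<370)&(v<270)&(v>90)
Q=T[m]
for x in range(10,92,4):
    k=abs(Q[:,0]-x)<2
    if k.sum()<5: continue
    q=Q[k]; top=q[q[:,2]<q[:,2].min()+3]
    print(x,k.sum(),'ztop',np.percentile(q[:,2],3).round(1),'y',np.percentile(q[:,1],[1,99]).round(1),'ymid',q[:,1].mean().round(1))
k=abs(Q[:,1])<15;b=Q[k&(Q[:,2]<-12)];print('barrel end x',np.percentile(b[:,0],[95,99,100]))
print('shaft end x',Q[:,0].max())
E
python3 rol2.py wrist3.png.npz
python3 - <<'E'
from h import *
d=dict(np.load('pics/wrist3.png.npz'))
im=d['image'][90:230,265:375,::-1];cv2.imwrite('pics/w3f.png',cv2.resize(im,None,fx=4.2,fy=4.2,interpolation=cv2.INTER_CUBIC))
E
```

```text
10 1108 ztop -21.4 y [-26.6  25.9] ymid -1.1
14 599 ztop -21.8 y [-18.9  18.6] ymid -0.3
18 632 ztop -21.8 y [-19.2  19.3] ymid -0.1
22 644 ztop -21.7 y [-19.2  18.4] ymid -0.3
26 661 ztop -21.8 y [-18.9  18.4] ymid -0.2
30 685 ztop -21.7 y [-19.3  18.5] ymid -0.3
34 679 ztop -21.8 y [-19.3  18.7] ymid -0.5
38 777 ztop -21.7 y [-19.4  18.9] ymid -0.3
42 660 ztop -21.8 y [-19.3  18.1] ymid -0.4
46 760 ztop -21.8 y [-19.3  18.2] ymid -0.6
50 1343 ztop -20.5 y [-18.7  17.7] ymid -0.4
54 220 ztop -8.1 y [-6.4  5.3] ymid -0.5
58 229 ztop -7.8 y [-6.4  5.2] ymid -0.6
62 230 ztop -7.7 y [-6.3  5.2] ymid -0.5
66 233 ztop -8.0 y [-6.3  5.2] ymid -0.6
70 240 ztop -8.2 y [-6.5  5.1] ymid -0.6
74 255 ztop -8.1 y [-6.6  5.1] ymid -0.7
78 293 ztop -9.9 y [-8.7  7.2] ymid -0.7
82 97 ztop -8.2 y [-6.5  5. ] ymid -0.8
barrel end x [49.18418945 49.93561735 50.40738848]
shaft end x 81.27751724347432
```

View pics/w3f.png

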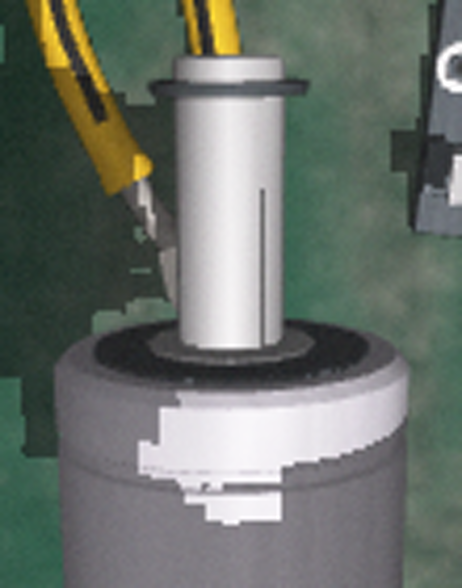

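```bash
python3 - <<'E'
from h import *
go([.5043,.0014,.16],1.478)
E
```

```text
pos [ 0.3846 -0.0997  0.2984] yaw 1.5686 F [ 0.3  0.6 -2.3] w 0.0395 t 5.8833 dp cm [10.13 11.96 13.83] spin 0.0906
```

Request:
play_rows(
  claw=[0.3, 0.3, 0.3, 0.3, 0.3, 0.3, 0.3, 0.3, 0.3, 0.3, 0.3, 0.3, 0.3, 0.3],
  dp=[
    [1.5, 1.5, 0],
    [2, 2.4, 0],
    [2, 2.4, 0],
    [2, 2.4, 0],
    [2, 2.4, 1],
    [0.63, 0.86, 2],
    [0, 0, 2],
    [0, 0, 2],
    [0, 0, 2.5],
    [0, 0, 2.5],
    [0, 0, 1.8],
    [0, 0, 0],
    [0, 0, 0],
    [0, 0, 0],
  ],
  spin=[0, 0, 0, 0, 0, 0, 0.045, 0.045, 0, 0, 0, 0, 0, 0],
)

```text
t: 7.05
eef_pos: [0.5052, 0.0014, 0.1615]
tcp_rot: [0.738, 0.674, 0.0, 0.0]
wrist_force: [0.3, -0.6, -1.0]
gripper_width: 0.0396
```

```bash
python3 - <<'E'
from h import *
go([.5043,.0014,.06],1.478)
cam('side','side4.png');cam('scene','scene4.png')
for n,(u0,v0) in {'scene':(240,130),'side':(250,140)}.items():
    d=dict(np.load(f'pics/{n}4.png.npz'));im=d['image'][v0:v0+170,u0:u0+190,::-1]
    cv2.imwrite(f'pics/{n}4c.png',cv2.resize(im,None,fx=3.5,fy=3.5,interpolation=cv2.INTER_CUBIC))
E
```

```text
pos [0.5052 0.0014 0.1615] yaw 1.4805 F [ 0.3 -0.6 -1. ] w 0.0396 t 7.05 dp cm [-0.   -0.1  10.15] spin 0.0025
```

View pics/side4c.png

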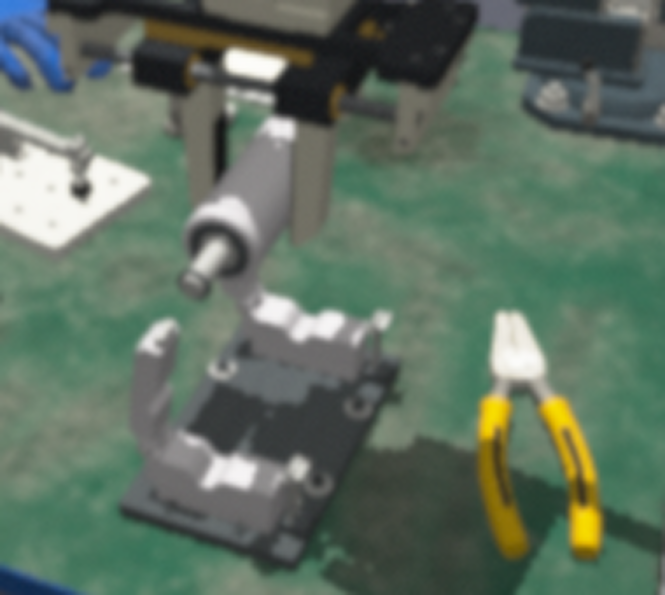

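View pics/scene4c.png

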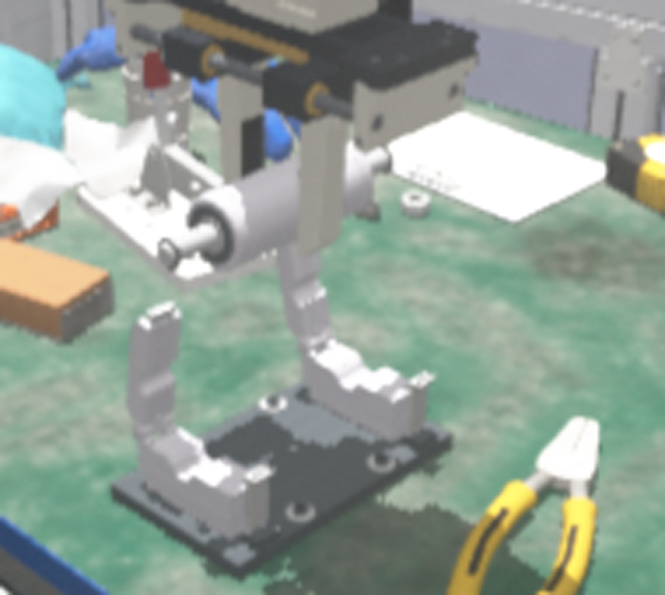

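The roller hangs level above the cradle and clear of both caps. I'll cross-check the cradle pose and the roller with the fixed cameras.

```bash
cat > chk.py <<'E'
from h import *
import sys
o=np.array([503.9,.8]);th=-.0866;c,s=np.cos(th),np.sin(th)
for f in sys.argv[1:]:
    d=dict(np.load(f'pics/{f}.png.npz'));Q=cloud(d).reshape(-1,3)*1000
    q=np.c_[(Q[:,:2]-o)@np.array([[c,-s],[s,c]]),Q[:,2]]
    for sg in (1,-1):
        m=(q[:,2]>35.5)&(q[:,2]<40)&(q[:,0]<-14)&(q[:,0]>-33)&(abs(q[:,1]-63*sg)<15)
        print(f,sg,m.sum(),'y rng',np.percentile(q[m,1],[3,97]).round(1),'z',np.median(q[m,2]).round(1))
        mm=abs(q[:,1]-63*sg)<8
        print([(x,round(float(np.median(q[k,2])),1)) for x in range(-16,18,2) for k in [mm&(abs(q[:,0]-x)<1.2)&(q[:,2]<60)] if k.sum()>2])
E
python3 chk.py scene0 side0
python3 - <<'E'
from h import *
o=np.array([503.9,.8]);th=-.0866;c,s=np.cos(th),np.sin(th)
for f in ['scene4','side4']:
    d=dict(np.load(f'pics/{f}.png.npz'));Q=cloud(d).reshape(-1,3)*1000
    q=np.c_[(Q[:,:2]-o)@np.array([[c,-s],[s,c]]),Q[:,2]]
    m=(abs(q[:,0])<12)&(q[:,1]>50.5)&(q[:,1]<90)&(q[:,2]>145)&(q[:,2]<180)
    k=q[m];print(f,m.sum(),k[:,1].max(),k.mean(0))
    from scipy.optimize import least_squares
    k=k[(k[:,1]>54)&(k[:,1]<74)]
    r_=least_squares(lambda p:np.hypot(k[:,0]-p[0],k[:,2]-p[1])-6,[0,163],loss='soft_l1');print('shaft axis x,z',r_.x)
    for e in (1,):
        b=q[(abs(q[:,0])<22)&(q[:,1]>20)&(q[:,1]<60)&(q[:,2]>170)&(q[:,2]<190)];print('barrel end',np.percentile(b[:,1],[97,99.5]))
E
```

```text
scene0 1 66 y rng [53.4 74.2] z 36.3
[(-16, 36.1), (-14, 36.4), (-12, 37.0), (-10, 35.9), (0, 27.8), (2, 28.2), (4, 29.6), (6, 30.6), (8, 33.3), (10, 34.6), (12, 35.3), (14, 36.1), (16, 36.7)]
scene0 -1 49 y rng [-73.5 -52.3] z 36.3
[(-16, 36.6), (-14, 36.8), (-12, 36.2), (-2, 29.0), (0, 28.1), (2, 28.1), (4, 29.2), (6, 31.7), (8, 34.5), (10, 35.9), (12, 36.6), (14, 36.6), (16, 36.3)]
side0 1 106 y rng [54.6 75.8] z 37.6
[(-16, 37.9), (-14, 37.8), (-12, 37.3), (-10, 37.9), (-8, 35.0), (-6, 32.1), (-4, 30.4), (-2, 29.5), (0, 29.8), (2, 30.3), (4, 31.3), (6, 33.3), (8, 35.5), (10, 37.4), (12, 37.9), (14, 37.7), (16, 38.1)]
side0 -1 74 y rng [-72.3 -50.3] z 37.2
[(-16, 37.3), (-14, 37.0), (-12, 37.2), (-10, 35.8), (-8, 34.1), (-6, 30.6), (-4, 30.7), (-2, 29.9), (0, 29.7), (2, 31.1), (4, 32.6), (6, 34.5), (8, 35.5), (10, 37.7), (12, 38.1), (14, 37.9), (16, 37.2)]
scene4 174 82.69724919366276 [ -2.05095913  65.86714601 163.6285387 ]
shaft axis x,z [  1.26840174 161.88373411]
barrel end [50.72707733 51.2640068 ]
side4 255 84.61963054745925 [ -1.68674386  62.77565204 166.07001195]
shaft axis x,z [7.53975958e-02 1.62656803e+02]
barrel end [52.35848404 53.21220205]
```

Request:
play_rows(
  claw=[0.3, 0.3, 0.3, 0.3, 0.3, 0.3, 0.3, 0.3, 0.3, 0.3],
  dp=[
    [-0.04, -0.05, 1.5],
    [0, 0, 2],
    [0, 0, 2],
    [0, 0, 2],
    [0, 0, 1.7],
    [0, 0, 1],
    [0, 0, 0],
    [0, 0, 0],
    [0, 0, 0],
    [0, 0, 0],
  ],
  spin=[0, 0, 0, 0, 0, 0, 0, 0, 0, 0],
)

```text
t: 7.98
eef_pos: [0.505, 0.001, 0.06]
tcp_rot: [0.738, 0.675, 0.001, 0.001]
wrist_force: [0.4, -0.5, -1.7]
gripper_width: 0.0392
```

```bash
python3 - <<'E'
from h import *
go([.5045,.0010,.0342],1.478)
cam('side','side5.png');cam('scene','scene5.png')
for n,(u0,v0) in {'scene':(240,150),'side':(250,160)}.items():
    d=dict(np.load(f'pics/{n}5.png.npz'));im=d['image'][v0:v0+150,u0:u0+150,::-1]
    cv2.imwrite(f'pics/{n}5c.png',cv2.resize(im,None,fx=4,fy=4,interpolation=cv2.INTER_CUBIC))
E
```

```text
pos [0.505 0.001 0.06 ] yaw 1.4814 F [ 0.4 -0.5 -1.7] w 0.0392 t 7.9833 dp cm [-0.01 -0.06  2.58] spin 0.0034
```

View pics/side5c.png

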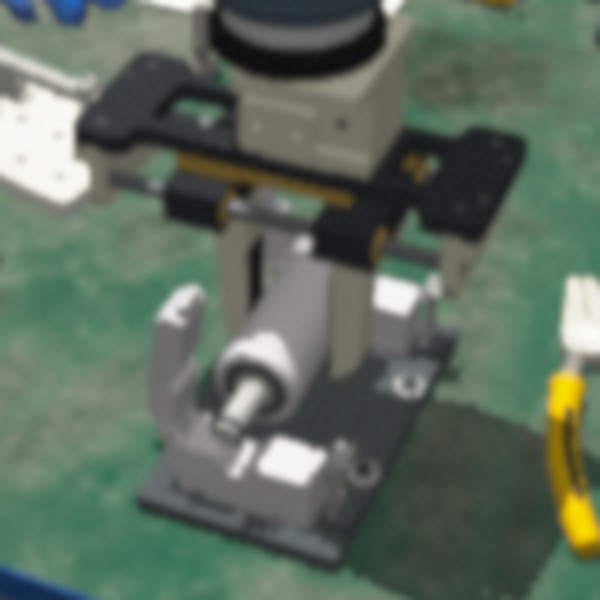

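View pics/scene5c.png

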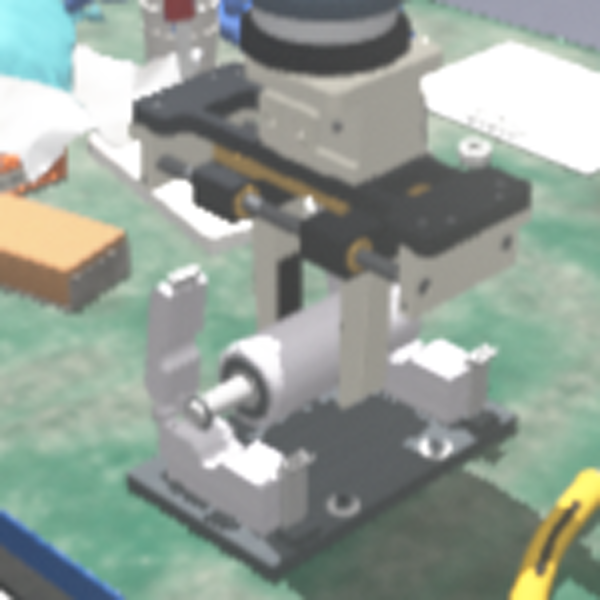

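The shaft is about 26 mm over the seats and lined up. I'll lower it.

Request:
play_rows(
  claw=[0.3, 0.3, 0.3, 0.3, 0.3, 0.3, 0.3, 0.3],
  dp=[
    [0, -0.05, 0.6],
    [0, 0, 0.6],
    [0, 0, 0.5],
    [0, 0, 0.4],
    [0, 0, 0.3],
    [0, 0, 0],
    [0, 0, 0],
    [0, 0, 0],
  ],
  spin=[0, 0, 0, 0, 0, 0, 0, 0],
)

```text
t: 8.75
eef_pos: [0.5034, 0.0013, 0.0346]
tcp_rot: [0.738, 0.675, 0.0, -0.0]
wrist_force: [0.1, -0.1, 0.4]
gripper_width: 0.0394
```

```bash
python3 - <<'E'
from h import *
go([.5045,.0010,.0342],1.478)
E
```

```text
pos [0.5034 0.0013 0.0346] yaw 1.4813 F [ 0.1 -0.1  0.4] w 0.0394 t 8.75 dp cm [-0.02  0.11  0.04] spin 0.0033
```

Request:
play_rows(
  claw=[0.45, 0.5, 0.6, 0.7, 0.8, 0.8, 0.8, 0.8, 0.8, 0.8, 0.8, 0.8],
  dp=[
    [0, 0, 0],
    [0, 0, 0],
    [0, 0, 0],
    [0, 0, 0],
    [0, 0, 0],
    [0, 0, 0],
    [0, 0, 0],
    [0, 0, -1],
    [0, 0, -2],
    [0, 0, -2],
    [0, 0, -2],
    [0, 0, 0],
  ],
  spin=[0, 0, 0, 0, 0, 0, 0, 0, 0, 0, 0, 0],
)

```text
t: 9.75
eef_pos: [0.506, 0.0008, 0.109]
tcp_rot: [0.738, 0.675, 0.002, 0.003]
wrist_force: [0.8, -0.2, -0.3]
gripper_width: 0.0744
```

```bash
python3 - <<'E'
from h import *
go([.5045,.0010,.2],1.478)
cam('side','side6.png');cam('scene','scene6.png')
for n,(u0,v0) in {'scene':(240,150),'side':(250,160)}.items():
    d=dict(np.load(f'pics/{n}6.png.npz'));im=d['image'][v0:v0+150,u0:u0+150,::-1]
    cv2.imwrite(f'pics/{n}6c.png',cv2.resize(im,None,fx=4,fy=4,interpolation=cv2.INTER_CUBIC))
E
```

```text
pos [0.506  0.0008 0.109 ] yaw 1.4816 F [ 0.8 -0.2 -0.3] w 0.0744 t 9.75 dp cm [-0.   -0.09 -9.1 ] spin 0.0036
```

View pics/side6c.png

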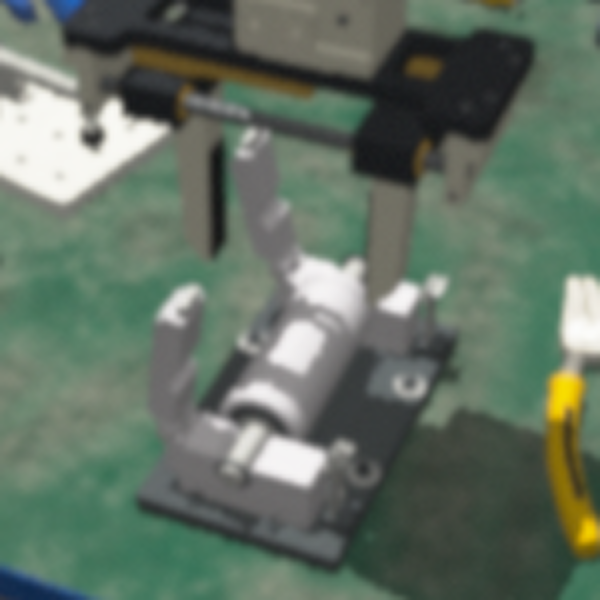

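View pics/scene6c.png

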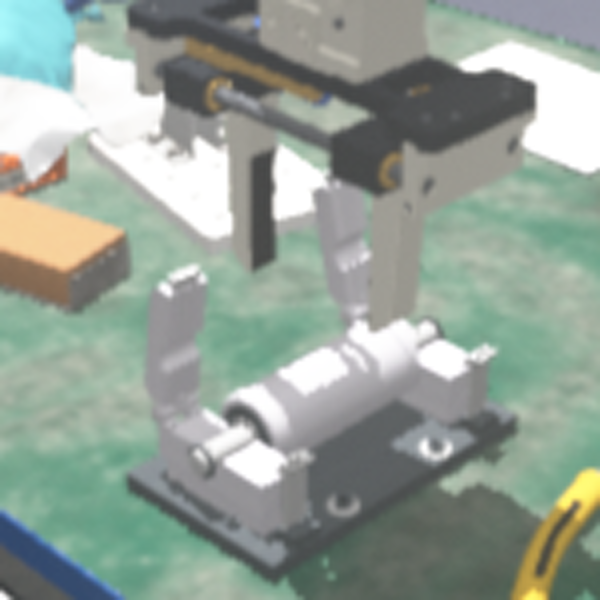

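The roller sits in both seats and the jaws are clear. Next I'll measure the cap angles and the obstacles near the sweep path.

```bash
python3 chk.py scene6 side6 | grep rng; python3 - <<'E'
from h import *
o=np.array([503.9,.8]);th=-.0866;c,s=np.cos(th),np.sin(th)
for f in ['scene0','side0','wrist3','scene6','side6']:
    d=dict(np.load(f'pics/{f}.png.npz'));Q=cloud(d).reshape(-1,3)*1000
    q=np.c_[(Q[:,:2]-o)@np.array([[c,-s],[s,c]]),Q[:,2]]
    for sg in (1,-1):
        m=(abs(q[:,1]-63*sg)<8)&(q[:,0]>15)&(q[:,0]<80)&(q[:,2]>88)&(q[:,2]<118);k=q[m]
        if len(k)>5:
            top=k[k[:,2]>np.percentile(k[:,2],80)];print(f,sg,len(k),'top',top.mean(0).round(0),'x',np.percentile(k[:,0],[2,98]).round(0),'zmax',k[:,2].max().round(0))
d=dict(np.load('pics/scene0.png.npz'));P=cloud(d);P=P[(P[...,2]>.1)&(P[...,0]<.9)&(P[...,0]>.3)&(abs(P[...,1])<.4)]
print(P.min(0),P.max(0))
h,_,_=np.histogram2d(P[:,0],P[:,1],bins=[np.arange(.3,.95,.05),np.arange(-.4,.45,.05)])
print(h.astype(int))
# roller
for f in ['scene6','side6']:
    d=dict(np.load(f'pics/{f}.png.npz'));Q=cloud(d).reshape(-1,3)*1000
    q=np.c_[(Q[:,:2]-o)@np.array([[c,-s],[s,c]]),Q[:,2]]
    m=(abs(q[:,0])<20)&(abs(q[:,1])<46)&(q[:,2]>40)&(q[:,2]<65);print(f,'barrel top',np.percentile(q[m,2],98),'shaft end',q[(abs(q[:,0])<7)&(q[:,1]>70)&(q[:,2]>32)&(q[:,2]<48)][:,1].max())
E
```

```text
scene6 1 62 y rng [49.3 73.7] z 36.5
scene6 -1 47 y rng [-72.9 -49.5] z 36.7
side6 1 113 y rng [50.2 75.7] z 37.5
side6 -1 28 y rng [-71.9 -49.9] z 37.4
scene0 1 96 top [ 25.  64. 115.] x [22. 28.] zmax 116.0
scene0 -1 85 top [ 50. -63. 112.] x [41. 54.] zmax 116.0
side0 1 76 top [ 24.  63. 116.] x [21. 35.] zmax 118.0
side0 -1 66 top [ 50. -62. 115.] x [41. 53.] zmax 117.0
wrist3 1 367 top [ 25.  62. 117.] x [22. 36.] zmax 118.0
wrist3 -1 346 top [ 51. -63. 116.] x [41. 53.] zmax 118.0
scene6 1 98 top [ 25.  65. 115.] x [22. 27.] zmax 117.0
scene6 -1 63 top [ 49. -58. 110.] x [41. 52.] zmax 115.0
side6 1 75 top [ 24.  63. 117.] x [21. 34.] zmax 118.0
side6 -1 64 top [ 50. -60. 114.] x [40. 53.] zmax 116.0
[ 0.43919959 -0.39934591  0.10001118] [0.89993382 0.39997981 0.20854605]
[[   0    0    0    0    0    0    0    0    0    0    0    0    0    0
     0    0]
 [   0    0    0    0    0    0    0    0    0    0    0    0    0    0
     0    0]
 [   1    0    0    0    0    0    0    0    0    0    0    0    0    0
     0    0]
 [   0    0    0    0    0    0    0    0    0    0    0    0    0    0
     0    0]
 [   0    0    0    0    0    0   67    0    1  102    0    0    0    0
     0    0]
 [   0    0    0    0    0    0   15    0    0    0    0    0    0    0
     0    0]
 [   0    0    0    0    0    0    0    0    0    0    7  975  585  174
    65   50]
 [   0    0    0    0    0    0    0    0    0    0    0  204  623 1155
  1500  230]
 [   0    0    0    0    0    0    0    0    0    0    0    0    0    0
     0    0]
 [   0    0    0   37  162    0    0    0    0    0    0    0  254  841
  1032 1211]
 [   0    0    0    0    0    0    0    0    0    0    0    0  246  245
   331  439]
 [   0    0    0    0    0    0    0    0    0    0    0    0  315  405
   405  277]]
scene6 barrel top 55.29018498545766 shaft end 372.03299308423084
side6 barrel top 56.63118778799981 shaft end 314.6683000290062
```

```bash
cat >> h.py <<'E'
def cr():
    o=np.array([.5039,.0008]);th=-.0866;c,s=np.cos(th),np.sin(th)
    S=monitor.state();p=S['eef_pos'];q=np.array([[c,s],[-s,c]])@(p[:2]-o)
    R=Rn.from_quat(S['tcp_rot']).as_matrix()
    print('cradle TCP mm',(q*1000).round(1),'z',(p[2]*1000).round(1),'corner x',(q[0]*1000-17.5).round(1),'tipz',(p[2]*1000-17).round(1),'yawerr',round(np.arctan2(R[1,0],R[0,0])-1.5708-th,4),'F',S['wrist_force'].round(1),'w',S['gripper_width'].round(4),'t',S['t'])
E
python3 -c "
from h import *
cr()"
```

```text
Traceback (most recent call last):
  File "h.py", line 32, in cr
    print('cradle TCP mm',(q*1000).round(1),'z',(p[2]*1000).round(1),'corner x',(q[0]*1000-17.5).round(1),'tipz',(p[2]*1000-17).round(1),'yawerr',round(np.arctan2(R[1,0],R[0,0])-1.5708-th,4),'F',S['wrist_force'].round(1),'w',S['gripper_width'].round(4),'t',S['t'])
                                                                                                                                                                                                                                 ^^^^^^^^^^^^^^^^^^^^^^^^
AttributeError: 'float' object has no attribute 'round'
```

Rise 7 cm, then move +7.3 cm in cradle x and +6.4 cm in y while closing the claw.

Request:
play_rows(
  claw=[0.8, 0.8, 0.8, 0.4, 0, 0, 0, 0, 0, 0, 0, 0, 0],
  dp=[
    [0, 0, -2],
    [0, 0, -2.5],
    [0, 0, -2.5],
    [1.3, 1.4, 0],
    [1.7, 2, 0],
    [1.7, 2, 0],
    [1.7, 1.9, 0],
    [0, 0, 0],
    [0, 0, 0],
    [0, 0, 0],
    [0, 0, 0],
    [0, 0, 0],
    [0, 0, 0],
  ],
  spin=[0, 0, 0, 0, 0, 0, 0, 0, 0, 0, 0, 0, 0],
)

```text
t: 10.93
eef_pos: [0.5813, 0.058, 0.1747]
tcp_rot: [0.738, 0.675, -0.0, -0.0]
wrist_force: [-0.4, -0.0, 1.1]
gripper_width: 0.0125
```

```bash
sed -i "s/S\['gripper_width'\].round(4)/round(float(S['gripper_width']),4)/" h.py; python3 - <<'E'
from h import *
cr();cam('side','side7.png');cam('wrist','wrist7.png')
E
```

```text
cradle TCP mm [72.1 63.7] z 174.7 corner x 54.6 tipz 157.7 yawerr -0.0036 F [-0.4 -0.   1.1] w 0.0125 t 10.9333
```

View pics/side7.png

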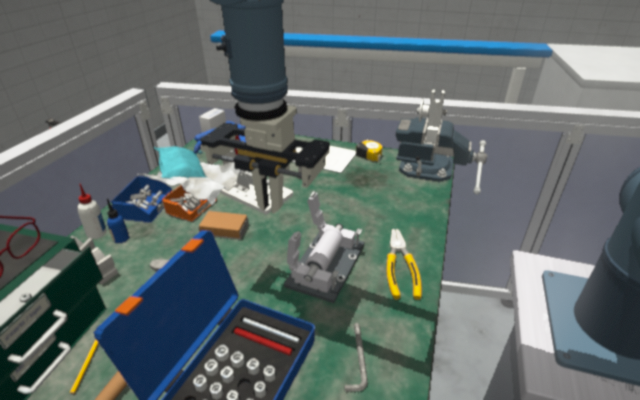

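View pics/wrist7.png

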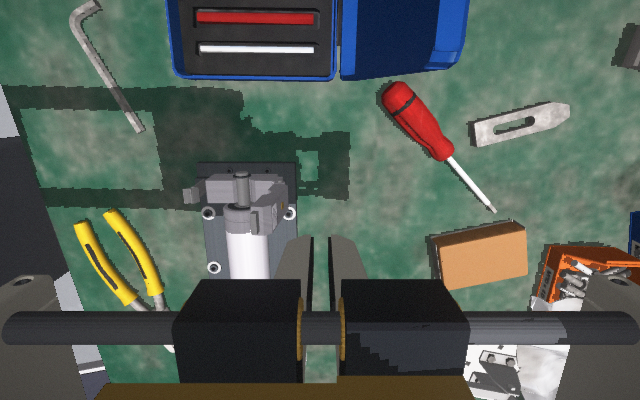

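The fingers are beside the left cap on the hinge side and almost closed, and the lid is well clear. I'll go down behind the cap.

Request:
play_rows(
  claw=[0, 0, 0, 0, 0, 0],
  dp=[
    [0.1, 0, 1.5],
    [0, 0, 2],
    [0, 0, 2],
    [0, 0, 1.5],
    [0, 0, 0],
    [0, 0, 0],
  ],
  spin=[0, 0, 0, 0, 0, 0],
)

```text
t: 11.53
eef_pos: [0.5813, 0.0594, 0.1043]
tcp_rot: [0.738, 0.675, -0.001, -0.001]
wrist_force: [0.2, -0.8, 0.8]
gripper_width: -0.0001
```

```bash
python3 - <<'E'
from h import *
cr()
E
```

```text
cradle TCP mm [72.1 65.1] z 104.3 corner x 54.6 tipz 87.3 yawerr -0.0031 F [ 0.2 -0.8  0.8] w -0.0001 t 11.5333
```

Request:
play_rows(
  claw=[0, 0, 0, 0, 0, 0, 0, 0, 0],
  dp=[
    [0, -0.8, 0],
    [0, -0.8, 0],
    [0, -0.8, 0],
    [0, -0.7, 0],
    [0, -0.7, 0],
    [0, -0.6, 0],
    [0, -0.6, 0],
    [0, 0, 0],
    [0, 0, 0],
  ],
  spin=[0, 0, 0, 0, 0, 0, 0, 0, 0],
)

```text
t: 12.28
eef_pos: [0.5316, 0.0641, 0.1048]
tcp_rot: [0.738, 0.675, -0.0, -0.0]
wrist_force: [0.8, -0.1, -0.3]
gripper_width: 0.0003
```

```bash
cat > look.py <<'E'
from h import *
import sys
n=sys.argv[1];cr()
for c,(u0,v0) in {'scene':(240,150),'side':(250,160)}.items():
    d=cam(c,f'{c}{n}.png');im=d['image'][v0:v0+150,u0:u0+150,::-1]
    cv2.imwrite(f'pics/{c}{n}c.png',cv2.resize(im,None,fx=4,fy=4,interpolation=cv2.INTER_CUBIC))
E
python3 look.py 8
```

```text
cradle TCP mm [22.2 65.4] z 104.8 corner x 4.7 tipz 87.8 yawerr -0.0027 F [ 0.8 -0.1 -0.3] w 0.0003 t 12.2833
```

View pics/scene8c.png

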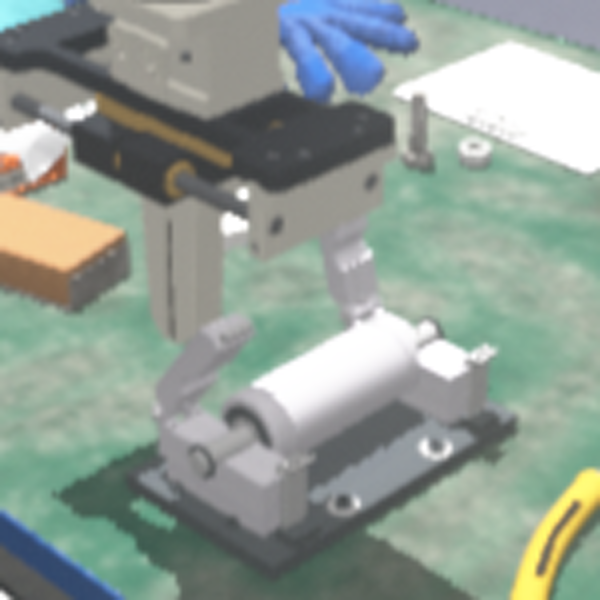

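View pics/side8c.png

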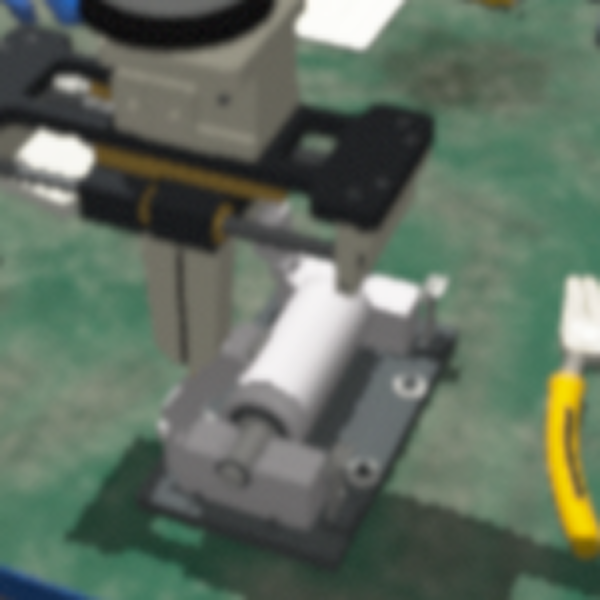

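The left cap is leaning forward over the shaft at roughly 0.8 rad, with the fingers behind it. I'll follow the arc down.

Request:
play_rows(
  claw=[0, 0, 0, 0, 0, 0, 0, 0, 0],
  dp=[
    [0, -0.4, 0.4],
    [0, -0.4, 0.5],
    [0, -0.4, 0.5],
    [0, -0.4, 0.5],
    [0, -0.3, 0.5],
    [0, -0.2, 0.3],
    [0, 0, 0],
    [0, 0, 0],
    [0, 0, 0],
  ],
  spin=[0, 0, 0, 0, 0, 0, 0, 0, 0],
)

```text
t: 13.13
eef_pos: [0.5109, 0.0659, 0.0775]
tcp_rot: [0.738, 0.675, -0.0, -0.0]
wrist_force: [-1.8, 0.2, 1.9]
gripper_width: 0.0003
```

```bash
python3 look.py 9
```

```text
cradle TCP mm [ 1.3 65.5] z 77.5 corner x -16.2 tipz 60.5 yawerr -0.0027 F [-1.8  0.2  1.9] w 0.0003 t 13.1333
```

View pics/scene9c.png

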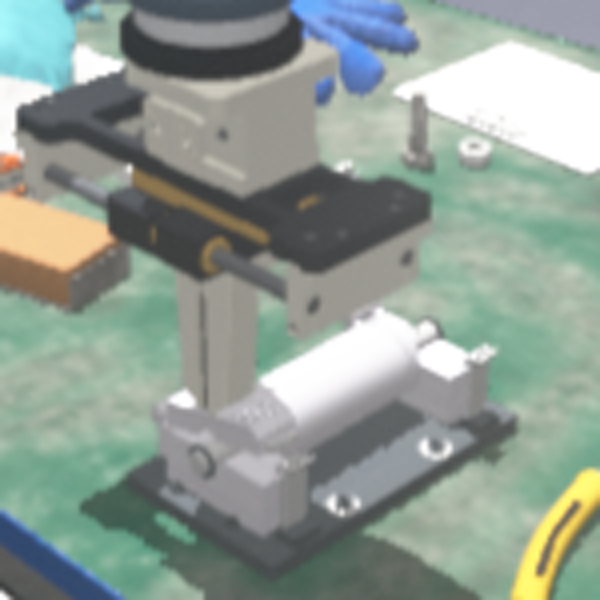

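Request:
play_rows(
  claw=[0, 0, 0, 0, 0, 0, 0],
  dp=[
    [0, -0.3, 0],
    [0, -0.2, 0.1],
    [0, 0, 0.1],
    [0, 0, 0.1],
    [0, 0, 0.1],
    [0, 0, 0],
    [0, 0, 0],
  ],
  spin=[0, 0, 0, 0, 0, 0, 0],
)

```text
t: 13.82
eef_pos: [0.5061, 0.0663, 0.074]
tcp_rot: [0.738, 0.675, -0.0, -0.0]
wrist_force: [-1.4, -1.3, 6.9]
gripper_width: 0.0004
```

```bash
python3 -c "
from h import *
cr()"
```

```text
cradle TCP mm [-3.5 65.4] z 74.0 corner x -21.0 tipz 57.0 yawerr -0.0027 F [-1.4 -1.3  6.9] w 0.0004 t 13.8167
```

Request:
play_rows(
  claw=[0, 0, 0, 0, 0, 0],
  dp=[
    [0, 0, 0.1],
    [0, 0, 0.1],
    [0, 0, 0.05],
    [0, 0, 0.05],
    [0, 0, 0],
    [0, 0, 0],
  ],
  spin=[0, 0, 0, 0, 0, 0],
)

```text
t: 14.32
eef_pos: [0.5055, 0.0664, 0.0708]
tcp_rot: [0.738, 0.675, -0.0, -0.0]
wrist_force: [-1.2, 0.5, 5.3]
gripper_width: 0.0003
```

```bash
python3 -c "
from h import *
cr()"
```

```text
cradle TCP mm [-4.1 65.5] z 70.8 corner x -21.6 tipz 53.8 yawerr -0.0027 F [-1.2  0.5  5.3] w 0.0003 t 14.3167
```

Request:
play_rows(
  claw=[0, 0, 0, 0, 0, 0],
  dp=[
    [0, 0, 0.05],
    [0, 0, 0.05],
    [0, 0, 0.05],
    [0, 0, 0.05],
    [0, 0, 0],
    [0, 0, 0],
  ],
  spin=[0, 0, 0, 0, 0, 0],
)

```text
t: 14.82
eef_pos: [0.5053, 0.0664, 0.0691]
tcp_rot: [0.738, 0.675, -0.001, -0.001]
wrist_force: [-4.6, -0.2, 11.4]
gripper_width: 0.0004
```

```bash
python3 look.py 10
```

```text
cradle TCP mm [-4.3 65.5] z 69.1 corner x -21.8 tipz 52.1 yawerr -0.0026 F [-4.6 -0.2 11.4] w 0.0004 t 14.8167
```

View pics/scene10c.png

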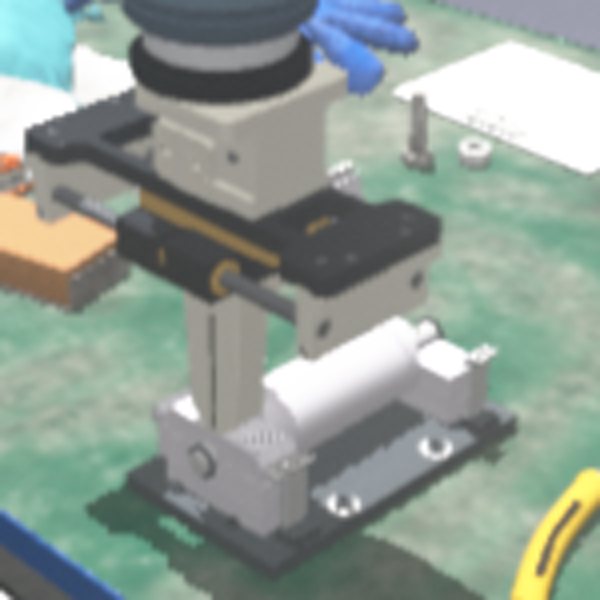

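Request:
play_rows(
  claw=[0, 0, 0, 0, 0],
  dp=[
    [0, 0, 0.05],
    [0, 0, 0.05],
    [0, 0, 0.05],
    [0, 0, 0],
    [0, 0, 0],
  ],
  spin=[0, 0, 0, 0, 0],
)

```text
t: 15.33
eef_pos: [0.5053, 0.0664, 0.0689]
tcp_rot: [0.738, 0.675, -0.0, -0.0]
wrist_force: [-8.8, 0.3, 23.7]
gripper_width: -0.0
```

```bash
python3 -c "
from h import *
cr()"
```

```text
cradle TCP mm [-4.3 65.5] z 68.9 corner x -21.8 tipz 51.9 yawerr -0.0024 F [-8.8  0.3 23.7] w -0.0 t 15.3333
```

The force doubled to 24 N for 0.2 mm of travel, so the cap is on its stop. I'll lift off and look.

Request:
play_rows(
  claw=[0, 0, 0, 0, 0, 0, 0, 0],
  dp=[
    [0, 0, -0.5],
    [0, 0, -2],
    [0, 0, -2],
    [0, 0, -2.5],
    [0, 0, -2.5],
    [0, 0, -1],
    [0, 0, 0],
    [0, 0, 0],
  ],
  spin=[0, 0, 0, 0, 0, 0, 0, 0],
)

```text
t: 16.0
eef_pos: [0.5059, 0.0663, 0.1715]
tcp_rot: [0.738, 0.675, -0.0, -0.0]
wrist_force: [-0.1, -0.5, -0.6]
gripper_width: 0.0004
```

```bash
python3 look.py 11; cat > caps.py <<'E'
from h import *
import sys
o=np.array([503.9,.8]);th=-.0866;c,s=np.cos(th),np.sin(th)
for f in sys.argv[1:]:
    d=dict(np.load(f'pics/{f}.png.npz'));Q=cloud(d).reshape(-1,3)*1000
    q=np.c_[(Q[:,:2]-o)@np.array([[c,-s],[s,c]]),Q[:,2]]
    for sg in (1,-1):
        m=(abs(q[:,1]-63*sg)<9)&(q[:,0]>-29)&(q[:,0]<20)&(q[:,2]>45)&(q[:,2]<75);k=q[m]
        if len(k)>20: a=np.polyfit(k[:,0],k[:,2],1);print(f,sg,len(k),'slope',-a[0].round(3),'z at -22',np.polyval(a,-22).round(1))
        print([(x,round(float(np.percentile(q[kk,2],80)),1)) for x in range(-56,-26,3) for kk in [(abs(q[:,1]-63*sg)<6)&(abs(q[:,0]-x)<1.5)&(q[:,2]<80)] if kk.sum()>1])
E
python3 caps.py scene11 side11
```

```text
cradle TCP mm [-3.6 65.4] z 171.5 corner x -21.1 tipz 154.5 yawerr -0.0028 F [-0.1 -0.5 -0.6] w 0.0004 t 16.0
scene11 1 153 slope 0.022 z at -22 51.4
[(-56, 6.2), (-53, 13.7), (-50, 50.5), (-47, 43.0), (-44, 42.9), (-41, 34.9), (-35, 44.2), (-32, 50.8), (-29, 51.9)]
[(-56, 11.6), (-53, 13.8), (-50, 50.4), (-47, 39.7), (-44, 42.9), (-41, 48.3), (-38, 31.5), (-35, 31.9), (-32, 37.2), (-29, 37.7)]
side11 1 191 slope 0.018 z at -22 52.7
[(-56, 3.7), (-53, 17.1), (-50, 52.4), (-47, 40.5), (-44, 51.8), (-41, 48.6), (-38, 45.2), (-35, 48.6), (-32, 53.4), (-29, 53.8)]
[(-56, 10.2), (-53, 50.0), (-50, 51.8), (-47, 42.9), (-44, 50.6), (-41, 10.8), (-38, 32.5), (-35, 38.0), (-32, 38.2), (-29, 37.7)]
```

View pics/scene11c.png

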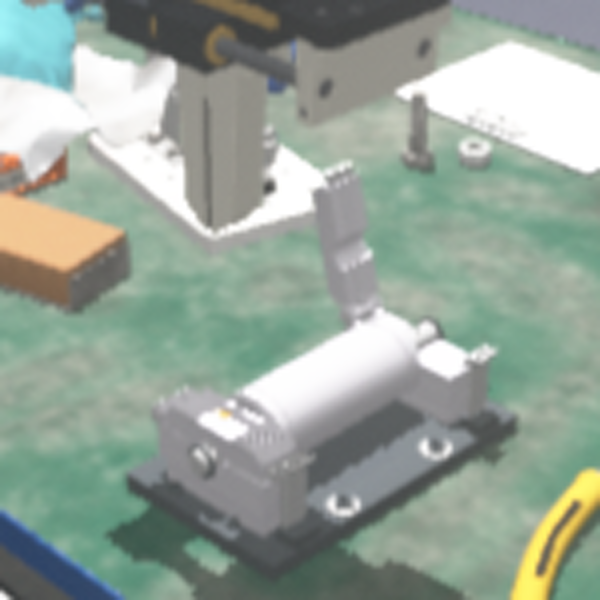

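View pics/side11c.png

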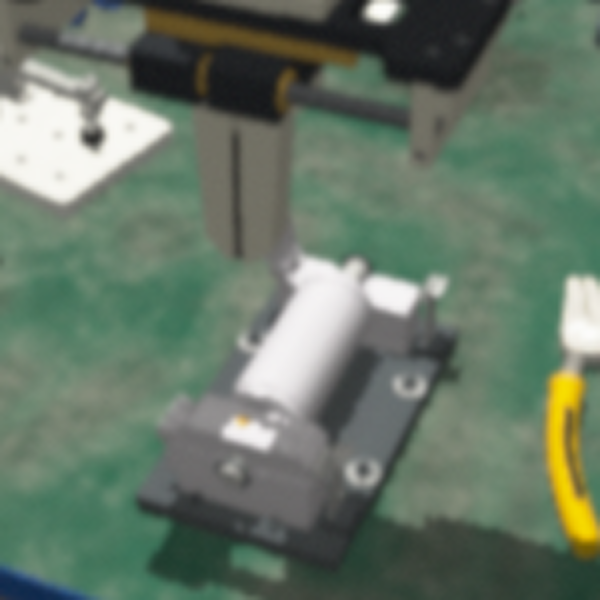

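The left cap is flat and stays shut with the gripper away, and the catch is over its lip. Now the right cap.

Request:
play_rows(
  claw=[0, 0, 0, 0, 0, 0, 0, 0, 0, 0, 0, 0, 0, 0],
  dp=[
    [-1.5, 1, 0],
    [-2.5, 1.8, 0],
    [-2.5, 1.8, 0],
    [-2.5, 1.8, 0],
    [-2.5, 1.8, 0],
    [-1.5, 1.2, 0],
    [0, 0, 0],
    [0, 0, 1.5],
    [0, 0, 2],
    [0, 0, 2],
    [0, 0, 1.2],
    [0, 0, 0],
    [0, 0, 0],
    [0, 0, 0],
  ],
  spin=[0, 0, 0, 0, 0, 0, 0, 0, 0, 0, 0, 0, 0, 0],
)

```text
t: 17.27
eef_pos: [0.5882, -0.0711, 0.1053]
tcp_rot: [0.738, 0.675, -0.0, -0.0]
wrist_force: [-0.0, 0.1, 0.1]
gripper_width: 0.0005
```

```bash
python3 look.py 12
```

```text
cradle TCP mm [ 90.2 -64.4] z 105.3 corner x 72.7 tipz 88.3 yawerr -0.0024 F [-0.   0.1  0.1] w 0.0005 t 17.2667
```

View pics/scene12c.png

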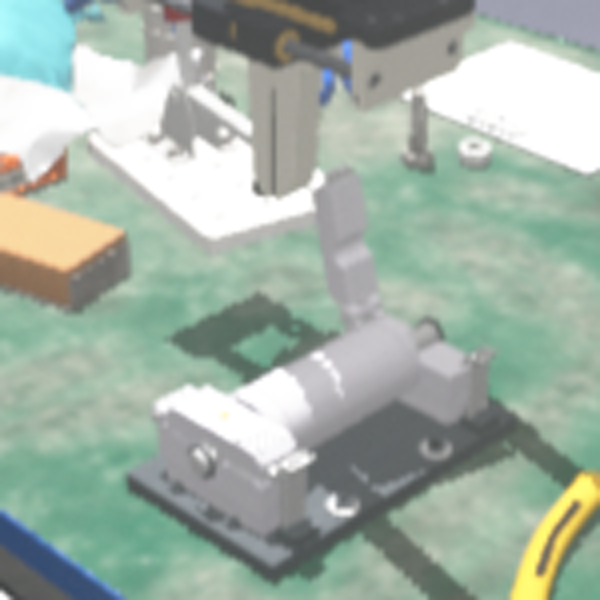

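The fingers are behind the right cap. I'll sweep forward.

Request:
play_rows(
  claw=[0, 0, 0, 0, 0, 0, 0, 0, 0, 0, 0],
  dp=[
    [0, -0.9, 0],
    [0, -0.9, 0],
    [0, -0.8, 0],
    [0, -0.8, 0],
    [0, -0.8, 0],
    [0, -0.7, 0],
    [0, -0.7, 0],
    [0, -0.6, 0],
    [0, -0.6, 0],
    [0, 0, 0],
    [0, 0, 0],
  ],
  spin=[0, 0, 0, 0, 0, 0, 0, 0, 0, 0, 0],
)

```text
t: 18.28
eef_pos: [0.5201, -0.0655, 0.1052]
tcp_rot: [0.738, 0.675, -0.0, -0.0]
wrist_force: [0.0, -0.4, -0.4]
gripper_width: 0.0004
```

Request:
play_rows(
  claw=[0, 0, 0, 0, 0, 0, 0, 0, 0],
  dp=[
    [0, -0.4, 0.4],
    [0, -0.4, 0.5],
    [0, -0.4, 0.5],
    [0, -0.4, 0.5],
    [0, -0.3, 0.5],
    [0, -0.2, 0.3],
    [0, 0, 0],
    [0, 0, 0],
    [0, 0, 0],
  ],
  spin=[0, 0, 0, 0, 0, 0, 0, 0, 0],
)

```text
t: 19.03
eef_pos: [0.4994, -0.0636, 0.078]
tcp_rot: [0.738, 0.675, -0.0, -0.0]
wrist_force: [-1.3, -0.3, 1.9]
gripper_width: 0.0004
```

```bash
python3 look.py 13
```

```text
cradle TCP mm [  1.  -64.5] z 78.0 corner x -16.5 tipz 61.0 yawerr -0.0029 F [-1.3 -0.3  1.9] w 0.0004 t 19.0333
```

View pics/scene13c.png

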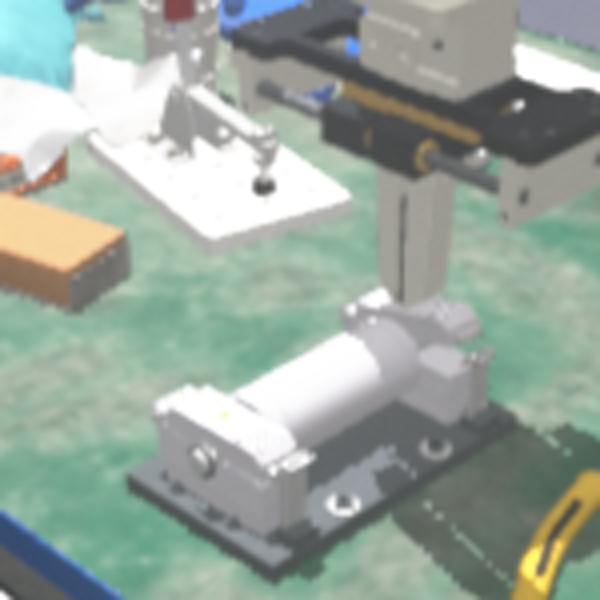

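The right cap is folded forward to the same point. I'll press it the same way.

Request:
play_rows(
  claw=[0, 0, 0, 0, 0, 0, 0],
  dp=[
    [0, -0.3, 0],
    [0, -0.2, 0.1],
    [0, 0, 0.1],
    [0, 0, 0.1],
    [0, 0, 0.1],
    [0, 0, 0],
    [0, 0, 0],
  ],
  spin=[0, 0, 0, 0, 0, 0, 0],
)

```text
t: 19.72
eef_pos: [0.4943, -0.0633, 0.0743]
tcp_rot: [0.738, 0.675, -0.0, -0.0]
wrist_force: [-0.7, -0.4, 5.4]
gripper_width: 0.0002
```

Request:
play_rows(
  claw=[0, 0, 0, 0, 0, 0],
  dp=[
    [0, 0, 0.1],
    [0, 0, 0.1],
    [0, 0, 0.05],
    [0, 0, 0.05],
    [0, 0, 0],
    [0, 0, 0],
  ],
  spin=[0, 0, 0, 0, 0, 0],
)

```text
t: 20.22
eef_pos: [0.4939, -0.0632, 0.0712]
tcp_rot: [0.738, 0.675, -0.001, -0.001]
wrist_force: [-1.6, -1.0, 6.8]
gripper_width: 0.0006
```

Request:
play_rows(
  claw=[0, 0, 0, 0, 0, 0],
  dp=[
    [0, 0, 0.05],
    [0, 0, 0.05],
    [0, 0, 0.05],
    [0, 0, 0.05],
    [0, 0, 0],
    [0, 0, 0],
  ],
  spin=[0, 0, 0, 0, 0, 0],
)

```text
t: 20.72
eef_pos: [0.4935, -0.0631, 0.0692]
tcp_rot: [0.738, 0.675, -0.001, -0.001]
wrist_force: [-4.2, -0.3, 8.9]
gripper_width: 0.0003
```

Request:
play_rows(
  claw=[0, 0, 0, 0, 0],
  dp=[
    [0, 0, 0.05],
    [0, 0, 0.05],
    [0, 0, 0.05],
    [0, 0, 0],
    [0, 0, 0],
  ],
  spin=[0, 0, 0, 0, 0],
)

```text
t: 21.13
eef_pos: [0.4935, -0.0631, 0.069]
tcp_rot: [0.738, 0.675, -0.001, -0.001]
wrist_force: [-8.0, -0.2, 20.1]
gripper_width: 0.0005
```

```bash
python3 -c "
from h import *
cr()"
```

```text
cradle TCP mm [ -4.8 -64.5] z 69.0 corner x -22.3 tipz 52.0 yawerr -0.0023 F [-8.  -0.2 20.1] w 0.0005 t 21.1333
```

The stop signature is the same: 20 N for 0.2 mm. I'll lift well clear and check.

Request:
play_rows(
  claw=[0, 0, 0, 0, 0, 0, 0, 0, 0, 0],
  dp=[
    [0, 0, -0.5],
    [0, 0, -2],
    [0, 0, -2.5],
    [0, 0, -2.5],
    [0, 0, -2.5],
    [0, 0, -2.5],
    [0, 0, -2.5],
    [0, 0, -1.5],
    [0, 0, 0],
    [0, 0, 0],
  ],
  spin=[0, 0, 0, 0, 0, 0, 0, 0, 0, 0],
)

```text
t: 21.97
eef_pos: [0.4947, -0.0631, 0.2325]
tcp_rot: [0.738, 0.675, 0.0, 0.0]
wrist_force: [-0.6, -0.3, -0.0]
gripper_width: 0.0007
```

```bash
python3 look.py 14; python3 caps.py scene14 side14; python3 - <<'E'
from h import *
d=cam('wrist','wrist14.png')
E
```

```text
cradle TCP mm [ -3.6 -64.4] z 232.5 corner x -21.1 tipz 215.5 yawerr -0.0027 F [-0.6 -0.3 -0. ] w 0.0007 t 21.9667
scene14 1 147 slope 0.026 z at -22 51.6
[(-56, -0.8), (-53, 13.1), (-50, 50.9), (-47, 41.4), (-44, 42.9), (-41, 48.2), (-38, 42.0), (-35, 43.9), (-32, 50.6), (-29, 52.2)]
scene14 -1 111 slope 0.014 z at -22 51.2
[(-56, 10.1), (-53, 15.2), (-50, 50.5), (-47, 37.8), (-44, 45.1), (-41, 46.3), (-38, 45.5), (-35, 45.2), (-32, 51.2), (-29, 52.0)]
side14 1 192 slope 0.022 z at -22 52.7
[(-56, 6.8), (-53, 16.8), (-50, 51.4), (-47, 40.0), (-44, 51.1), (-41, 48.0), (-38, 45.3), (-35, 49.2), (-32, 52.9), (-29, 52.8)]
side14 -1 131 slope 0.022 z at -22 52.6
[(-56, 12.4), (-53, 38.2), (-50, 51.5), (-47, 49.5), (-44, 50.6), (-41, 44.9), (-38, 44.5), (-35, 49.4), (-32, 52.8), (-29, 54.2)]
```

View pics/scene14c.png

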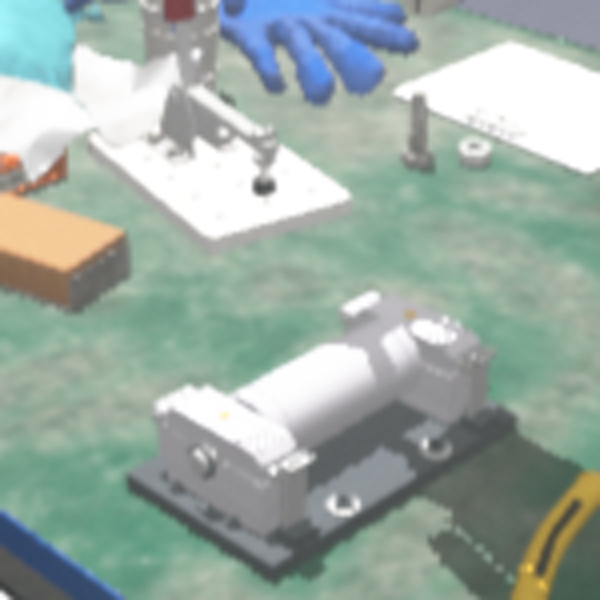

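View pics/side14c.png

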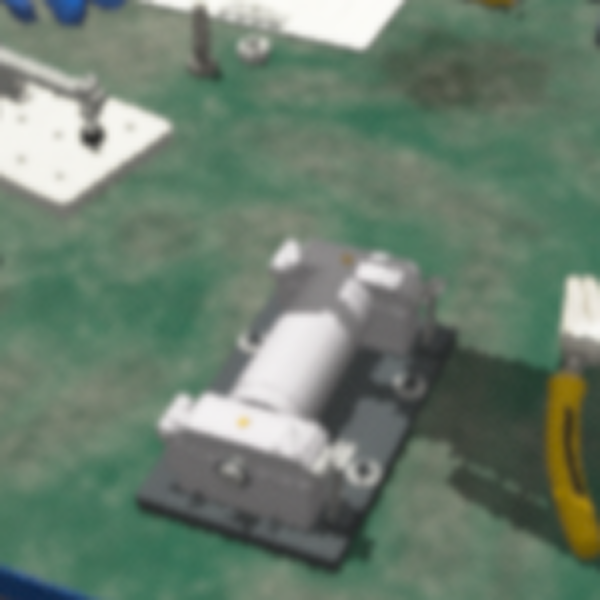

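View pics/wrist14.png

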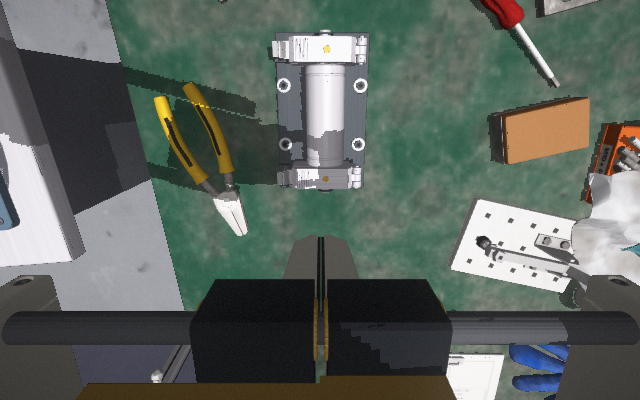

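Both caps lie flat at (320,48) and (325,178) in the wrist view and stay shut with nothing touching them. The roller lies between the blocks. I'm handing in the job.

```bash
python3 -c "
from h import *
print(job.job_done())"
```

```text
the job is handed in; nothing more can be done
None
```

I laid the roller in both seats, let it go, then closed the left cap and the right cap in turn. I handed the job in at about 22 s of robot time, and it reported no verdict.

- **Roller:** I gripped it across the barrel and lowered it into the seats. Before the caps were closed, the camera depth put the barrel top at 55 to 57 mm above the bench, against 56 mm for a seated roller. I did not repeat that measurement after closing the caps; the last pictures show the roller still between the blocks.
- **Caps:** Each one was pressed until the force rose steeply with almost no travel, 24 N on the left and 20 N on the right. The left press was slightly over the 15 to 20 N you gave as safe.
- **Last look:** With the gripper about 16 cm clear, both caps stayed down. Their grips stood 51 to 53 mm over the bench, against 52 mm when shut. The fitted face slopes were 0.014 to 0.026, and that fit includes the raised ribs.
- **Not read directly:** I judged the cap and catch joints only from the depth images. Both catches appeared back in their rest positions over the lips.
- **Disagreement:** The fixed cameras differed from the wrist camera by 1 to 2 mm in absolute position. That is about their stated calibration, so I placed the roller by relative measurements.

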